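# Pack the two market-stall kits

### The job

Make up the two kits for the market stall from the stock along the front of the counter: the red stapler and the wooden-handled rubber stamp go into the tray with the blue rim, and the tea box, the white cream pot and the dropper bottle into the tray with the green rim. Set each thing down upright and flat in the pocket cut to its shape and size (a little play all round), without tipping anything over on the way, and leave the pen and the coin roll where they lie.

Things in the scene. Friction and masses are not known exactly. Their poses are not given: they have to be found in the camera images.
- blue_tray: Desk-kit tray, blue rim, grey insert, white pocket floors. Fixed; 140 (x) x 180 (y) mm, 17 mm high; origin at centre of underside, z up. Pockets 12 mm deep, floor 4 mm up, centres in tray frame: long, 54 (x) x 152 (y) mm at (-32, 0) mm for the stapler; small oblong, 46 (x) x 76 (y) mm at (+34, +30) mm for the stamp. Both things lie with their length along tray y, either way round.
- green_tray: Sample-kit tray, green rim, grey insert, white pocket floors. Fixed; 140 (x) x 180 (y) mm, 17 mm high; origin at centre of underside, z up. Pockets 12 mm deep, floor 4 mm up, centres in tray frame: oblong, 48 (x) x 96 (y) mm at (-36, -32) mm for the tea box (length along tray y, either way); small, 52 x 52 mm at (-36, +54) mm for the bottle; large, 70 x 70 mm at (+30, -10) mm for the pot.
- stapler: Red desk stapler on a black base, 135 mm long (its x) x 38 mm wide (its y) x 47 mm high, about 0.2 kg. Origin: centre of the underside; z up. The red arm is 30 mm wide from 22 mm to 47 mm above the underside, solid to the touch over its whole length; grip across it, at mid-length.
- stamp: Rubber stamp: oblong black and white base 26 mm (its x) x 58 mm (its y), 14 mm high, with a round wooden handle above, widest 32 mm near the top, top at 72 mm; 60 g. Origin: centre of the underside; z up. The handle can be gripped from any side, 40 to 65 mm up.
- tea_box: Pale blue carton with oranges pictured on it, closed, 31 mm (its x) x 81 mm (its y) x 49 mm high. Origin: centre of the underside; z up. Grip across the 31 mm.
- pot: White round cream pot with a screwed-on lid, 54 mm in diameter, 43 mm high, about 70 to 110 g. Origin: centre of the underside; z up, along its axis.
- dropper_bottle: Small brown glass bottle with a black dropper cap, standing, 33 mm in diameter and 102 mm high in all. Origin: centre of the underside; z up, along its axis. The glass body is 32 mm wide up to about 55 mm; grip it there (25 to 50 mm up).
- pen: Bystander: black pen lying between the two trays, 145 mm long (its y), 12 mm thick. Origin: middle of its underside. To be left where it lies.
- coin_roll: Bystander: olive-coloured coin roll with a white band, lying in front of the stock, 74 mm long (its y), 27 mm thick. Origin: middle of its underside. To be left where it lies.
Things that resemble listed ones, but are neither listed nor needed, are in the scene too. There is more than one size of the pot; the one meant has the size given above.

How it is judged (in metres and radians):
At the end, for the whole second after the job is handed in: Each thing in its own pocket of its tray: origin within 12 mm of the pocket centre along tray x and y, under 8 mm above the tray underside (on the pocket floor), upright within 0.10 rad, at rest; pen and coin roll within 25 mm of their start (x of stapler in the frame of blue_tray between -0.044 and -0.02 m and y of stapler in the frame of blue_tray between -0.012 and 0.012 m and z of each of stapler, stamp in the frame of blue_tray below 0.008 m and angle between each of stapler, stamp, tea_box, dropper_bottle, pot's own z axis and vertical below 0.1 rad and linear speed of each of stapler, stamp, tea_box, dropper_bottle, pot below 0.02 m/s and x of stamp in the frame of blue_tray between 0.022 and 0.046 m and y of stamp in the frame of blue_tray between 0.018 and 0.042 m and x of tea_box in the frame of green_tray between -0.048 and -0.024 m and y of tea_box in the frame of green_tray between -0.044 and -0.02 m and z of each of tea_box, dropper_bottle, pot in the frame of green_tray below 0.008 m and x of dropper_bottle in the frame of green_tray between -0.048 and -0.024 m and y of dropper_bottle in the frame of green_tray between 0.042 and 0.066 m and x of pot in the frame of green_tray between 0.018 and 0.042 m and y of pot in the frame of green_tray between -0.022 and 0.002 m and distance of each of pen, coin_roll from where it was at the start of the episode below 0.025 m); the robot touches nothing.
It fails at once if one of the stock things is tipped over (more than 0.7 rad) (angle between any of stapler, stamp, tea_box, dropper_bottle, pot's own z axis and vertical above 0.7 rad).
It also fails if it takes over 109 s, if anything falls off the work surface, if the arm or the gripper's body presses on something with over 40 N, if the wrist force passes 120 N, or if a joint passes its speed limit or range.

### The arm

A 7-joint arm with a two-finger parallel gripper is mounted at the origin on a cart in front of the work surface, level with it; the furniture and walls round the work are solid. World frame = base frame: x ahead of the robot, y to its left, z up, the work surface at z = 0. Lengths are in m, angles in degrees, forces in N, time in s.
With the tool pointing down it reaches from about 0.35 to 0.9 m from the base axis. Payload 19.9 kg.
Tool frame: the origin (TCP) lies midway between the tips of the shut fingers; the grasp point (between the pads) lies 19 mm behind it; z points along the fingers, y is the line along which they close (so a half turn about z gives the same grasp; the last joint's range is limited). The gripper opens to 94 mm and grips with 3 to 60 N. Pads are 16 mm wide; open, the fingers measure 119 mm over their backs; the gripper's body (75 mm by 177 mm) begins 78 mm behind the grasp point.
Start: joints at [-76.347, 23.915, -0.59, 92.452, 0.269, 63.638, -3.037], TCP at [0.173, 0.601, 0.205] pointing down, gripper open.
Joint ranges: [-161.28, 161.28], [-22.2, 115.67], [-73.04, 71.86], [3.21, 147.25], [-68.34, 248.33], [10.77, 114.83], [-161.83, 161.83]. Speed limits (degrees/s): [108.29, 108.29, 136.94, 136.94, 172.46, 172.46, 172.46].

### API

Orientations are given as a 3x3 rotation matrix whose columns are the frame's x, y, z axes.
In Python, from station import read_state, snapshot, close_job gives the robot as it stands.
- The arm moves only by the tool arm_command, never from a script. Its argument "increments" is a list of rows, each an object with "offset": the shift along the tool's x, y, z normalised to -1 to 1, where 1 is 0.4 m, a list of three; "spin": the turn about the tool's z normalised to -1 to 1, where 1 is 90 degrees. A call has 1 to 8 rows; each row shifts and turns the commanded pose from where the row before left it, along the tool's axes as they then stand; what a row does not reach is not made up. A row lasts 1/10 s, in which the tool goes at most 50 mm and 8.59 degrees, less where a joint would pass 70% of its speed; a pose out of reach is approached as far as the arm can. A call with a number of a shift or a turn outside -1 to 1 is refused whole. A call with a gripper value outside its range is refused whole. "jaw" is the closure, from 0 (fully open) to 1 (shut), set as the call begins (left out, the last holds). The fingers move at their own pace and stop on an object; "squeeze" is the grip in N (left out, the last holds). Time passes only in rows, so rows that do not move let the fingers close. It gives the time, the measured TCP pose, the force, the opening and the grip force at its end, in the units of the state.
- read_state(): the state, without advancing time (a new reading comes with each control period).
- snapshot(name): name is "scene" or "side" or "wrist"; returns a dict with "img" (384x512x3 uint8, red, green, blue), "range_z" (384x512 float32, m along the optical axis (not along the pixel's ray), 0 where there is no reading), "K" (3x3 intrinsics, pixels), "dist" ([k1, k2, p1, p2, k3] as OpenCV has them; the pictures are not rectified), "view" (4x4, takes a point from world to camera coordinates). Camera axes: x right, y down, z forward; pixel columns grow to the right and rows downward; lengths in m; the calibration is good to about 2 mm. A picture is of the moment at which its call begins.
- close_job(): hands the job in; it is judged then, once.
The state is a dict: "clock": time; "joint_positions": joint angles; "qd": joint speeds; "joint_efforts": joint torques, N m; "position": TCP position; "ee_rot": TCP orientation; "force": force on the tool from outside, world axes, zero at the start; "moment": the same for the moment, N m; "grip_width": finger opening in m; "grip_force": force on a finger pad.
Only numpy, scipy, OpenCV 4.12 (cv2) and the standard library are available. Lean on these libraries where they do the work, as an engineer would, in place of code of your own. Each camera call takes 0.05 s, during which the arm holds its last target. There are 200 camera calls.

## Working session

There is one attempt and no reset: what is moved stays moved. The work goes in short steps, Python scripts to look and compute and a tool call to move; the robot and the scene stay as the last step left them, time stands still between calls to the robot, and variables do not carry over. Pictures are saved under pics/ and viewed, at most 14 in all, crops included, and the job is handed in when it is done.

Besides the shell and the picture viewer there is one more tool, called after "Call:" by a JSON object that holds its "fn" and its "kwargs". arm_command: Moves the arm, as the interface text tells. Its arguments: {"type":"object","properties":{"increments":{"type":"array","items":{"type":"object","properties":{"offset":{"type":"array","items":{"type":"number"}},"spin":{"type":"number"}}}},"jaw":{"type":"number"},"squeeze":{"type":"number"}},"required":["increments"]}

```bash
ls; mkdir -p pics
cat > h.py <<'E'
import numpy as np, cv2
from station import *
def pts(s):
    h,w=s["range_z"].shape
    u,v=np.meshgrid(np.arange(w),np.arange(h))
    p=cv2.undistortPoints(np.stack([u,v],-1).reshape(-1,1,2).astype(np.float64),s["K"],s["dist"]).reshape(h,w,2)
    z=s["range_z"]
    c=np.concatenate([p*z[...,None],z[...,None]],-1)
    V=np.linalg.inv(s["view"])
    return c@V[:3,:3].T+V[:3,3]
def save(s,n): cv2.imwrite(n,s["img"][...,::-1])
E
python3 - <<'E'
from h import *
import pickle
st=read_state(); print(st["clock"],st["position"],np.round(st["ee_rot"],3).tolist(),st["grip_width"])
for n in("scene","side"):
    s=snapshot(n); pickle.dump(s,open(n+".pkl","wb"))
    save({"img":cv2.resize(s["img"],(800,600))},f"pics/{n}0.png")
    print(n,np.linalg.inv(s["view"])[:3,[2,3]].round(3).tolist())
E
```

```text
pics
0.0 [0.17252115 0.60032949 0.20483092] [[-0.961, 0.276, -0.0], [0.276, 0.961, -0.001], [-0.0, -0.001, -1.0]] 0.09390631893362984
scene [[-0.174, 0.641], [-0.866, 0.696], [-0.468, 0.434]]
side [[0.346, 0.203], [-0.67, 0.535], [-0.657, 0.617]]
```

View pics/scene0.png

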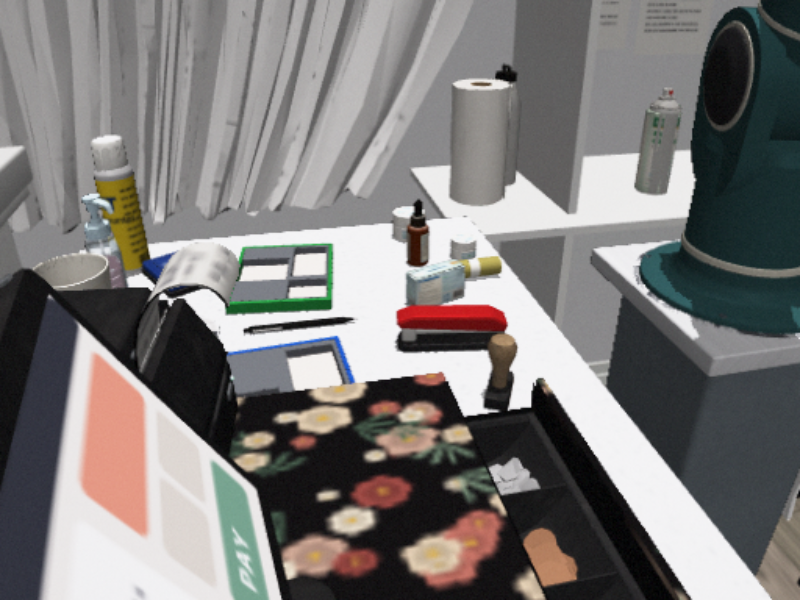

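View pics/side0.png

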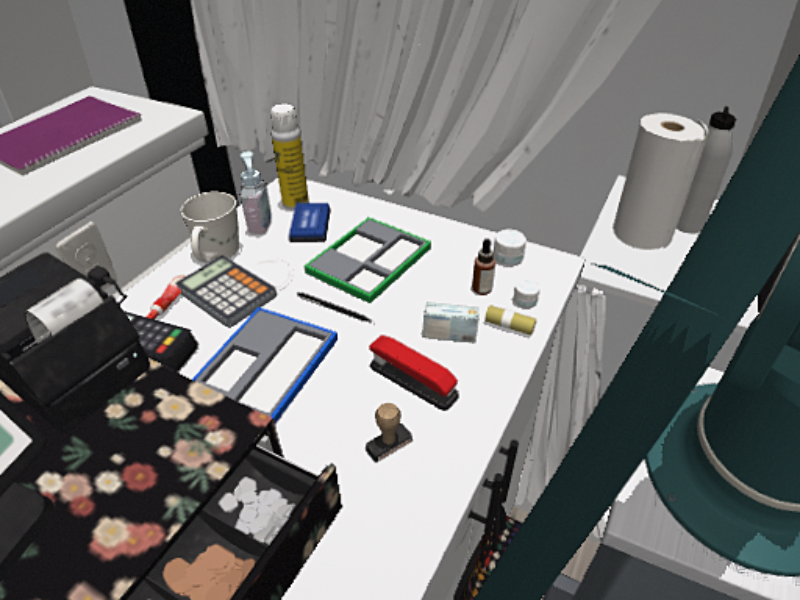

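Run:
```python
from h import *
import pickle
x0,x1,y0,y1=0.25,0.85,-.5,.3
r=.00133
W=int((y1-y0)/r);H=int((x1-x0)/r)
im=np.zeros((H,W,3),np.uint8)
P=[];C=[]
for n in("scene","side"):
    s=pickle.load(open(n+".pkl","rb"));p=pts(s);m=s["range_z"]>0
    q=p[m];c=s["img"][m]
    k=(q[:,2]<.15)&(q[:,2]>-.02)
    P.append(q[k]);C.append(c[k])
    t=(np.abs(q[:,2])<.006)&(q[:,0]>.4)&(q[:,0]<.7)&(abs(q[:,1])<.25); print(n,np.median(q[t,2]))
P=np.vstack(P);C=np.vstack(C)
o=np.argsort(P[:,2]);P=P[o];C=C[o]
i=((x1-P[:,0])/r).astype(int);j=((y1-P[:,1])/r).astype(int)
k=(i>=0)&(i<H-1)&(j>=0)&(j<W-1)
for a,b,c in zip(i[k],j[k],C[k]): im[a:a+2,b:b+2]=c[::-1]
for g in np.arange(.3,.85,.1): cv2.putText(im,f"x{g:.1f}",(0,int((x1-g)/r)),0,.35,(0,0,255)); im[int((x1-g)/r),::8]=(0,0,255)
for g in np.arange(-.4,.3,.1): cv2.putText(im,f"y{g:.1f}",(int((y1-g)/r),10),0,.35,(0,0,255)); im[::8,int((y1-g)/r)]=(0,0,255)
cv2.imwrite("pics/top.png",im);print(im.shape)
```

```text
scene 0.0018210950586749208
side -0.0002986289046045809
(451, 601, 3)
```

View pics/top.png

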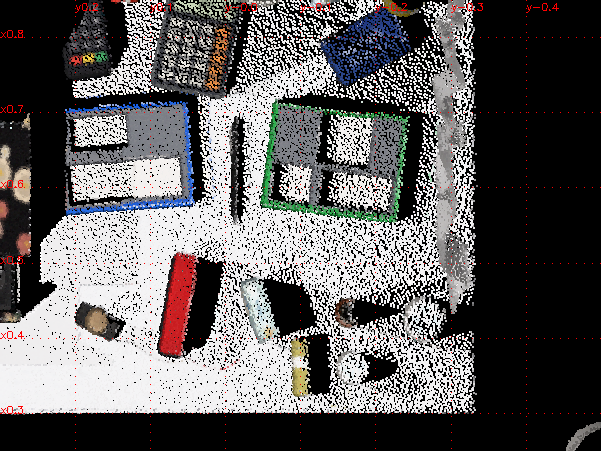

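Run:
```python
from h import *
import pickle
roi=dict(stapler=(.36,.53,.03,.19,.034,.05),stamp=(.38,.47,.2,.31,.055,.08),stampbase=(.38,.47,.2,.31,.006,.015),tea=(.38,.49,-.06,.04,.042,.055),bottle=(.4,.47,-.16,-.1,.02,.12),big=(.38,.48,-.3,-.19,.03,.06),small=(.33,.41,-.2,-.11,.015,.06),coin=(.31,.41,-.08,-.01,.01,.04),pen=(.55,.71,.05,.12,.004,.02),bt=(.5,.75,.1,.33,.013,.022),gt=(.5,.75,-.17,.06,.013,.022))
for n in("scene","side"):
    s=pickle.load(open(n+".pkl","rb"));p=pts(s);m=s["range_z"]>0
    q=p[m]; 
    for k,(a,b,c,d,e,f) in roi.items():
        t=q[(q[:,0]>a)&(q[:,0]<b)&(q[:,1]>c)&(q[:,1]<d)&(q[:,2]>e)&(q[:,2]<f)]
        if len(t)<10: print(n,k,len(t));continue
        top=t[t[:,2]>np.percentile(t[:,2],98)-.006] if k not in("bt","gt") else t
        R=cv2.minAreaRect((top[:,:2]*1000).astype(np.float32))
        print(n,k,len(t),"zmax",np.percentile(t[:,2],98).round(4),"rect",np.round(R[0],1),np.round(R[1],1),round(R[2],1),"ext",(top.min(0)*1000).round(1),(top.max(0)*1000).round(1))
    t=q[(q[:,1]<-.25)&(q[:,0]>.35)&(q[:,0]<.55)&(q[:,2]>.06)]
    if len(t):
      for z in np.arange(.06,.5,.08):
        tt=t[(t[:,2]>z)&(t[:,2]<z+.08)]
        if len(tt):print(n,"curtain",z.round(2),tt[:,1].max().round(3),np.percentile(tt[:,1],50).round(3),tt[:,0].min().round(3))
```

```text
scene stapler 1016 zmax 0.0494 rect [462.7 109.1] [130.  117.6] 78.8 ext [394.7  39.4  43.4] [512.  182.6  49.8]
scene stamp 506 zmax 0.0785 rect [452.4 293. ] [33.7 34. ] 1.0 ext [435.5 275.7  72.6] [469.5 309.7  79.9]
scene stampbase 1
scene tea 318 zmax 0.0517 rect [462.1 -23.3] [127.2  58.4] 47.6 ext [401.1 -59.1  45.8] [487.7  39.7  52. ]
scene bottle 305 zmax 0.0917 rect [ 436.5 -158.9] [7.5 2. ] 2.2 ext [ 432.8 -159.9   86.5] [ 440.2 -157.9  101.7]
scene big 141 zmax 0.0467 rect [ 432.9 -263. ] [47.9 48.7] 41.2 ext [ 404.2 -291.4   40.8] [ 454.7 -241.3   47.3]
scene small 206 zmax 0.035 rect [ 363.6 -167.9] [40.  36.5] 46.3 ext [ 346.  -190.    29.6] [ 383.6 -147.    35.8]
scene coin 53 zmax 0.0393 rect [403.7 -47.5] [11.   2.6] 39.9 ext [399.5 -51.   33.6] [408.2 -43.7  39.7]
scene pen 1871 zmax 0.0193 rect [642.8  84.7] [133.3  69.8] 0.6 ext [575.8  50.2  13.4] [709.7 120.   19.9]
scene bt 572 zmax 0.0193 rect [639.1 119.6] [ 39.  129.1] 90.0 ext [574.6 100.1  13.1] [703.6 139.1  19.8]
scene gt 1320 zmax 0.0199 rect [618.5 -55. ] [222.8 229.8] 0.2 ext [ 506.6 -169.9   13. ] 
[... 855 characters left out ...]
3 rect [ 359.3 -168.8] [37.2 39. ] 21.0 ext [ 339.9 -189.3   27.1] [ 378.1 -149.1   34. ]
side coin 78 zmax 0.0391 rect [402.9 -44.4] [16.4  4.4] 30.2 ext [395.6 -50.4  33.3] [409.4 -39.3  39.9]
side pen 1204 zmax 0.018 rect [641.7  84.9] [136.5  69.7] 0.1 ext [573.4  50.1  12. ] [710.  119.9  20. ]
side bt 1147 zmax 0.0213 rect [597.7 189.7] [177.5 294.7] 62.1 ext [502.1 100.   13. ] [750.  329.2  22. ]
side gt 1234 zmax 0.0188 rect [655.9 -55.1] [230.  187.6] 89.8 ext [ 561.7 -169.9   13. ] [749.9  59.9  20.9]
side curtain 0.06 -0.28 -0.311 0.35
side curtain 0.14 -0.281 -0.304 0.35
side curtain 0.22 -0.282 -0.306 0.35
side curtain 0.3 -0.284 -0.307 0.35
side curtain 0.38 -0.287 -0.305 0.35
```

Run:
```python
from h import *
import pickle
roi=dict(stapler=(.36,.53,.02,.11,.034,.055),stamp=(.38,.47,.13,.21,.055,.08),stampbase=(.38,.47,.13,.23,.007,.017),tea=(.38,.49,-.1,.0,.035,.055),bottle=(.4,.47,-.19,-.13,.02,.12),bottlebody=(.4,.47,-.19,-.13,.02,.05),big=(.38,.48,-.277,-.19,.03,.06),small=(.33,.41,-.2,-.11,.015,.06),coin=(.31,.41,-.13,-.08,.01,.04),pen=(.54,.71,-.03,0.01,.005,.02))
D={n:pickle.load(open(n+".pkl","rb")) for n in("scene","side")}
def fitcirc(t):
    A=np.c_[t[:,:2],np.ones(len(t))];b=(t[:,:2]**2).sum(1);s=np.linalg.lstsq(A,b,rcond=None)[0];c=s[:2]/2;return c,np.sqrt(s[2]+c@c)
for n,s in D.items():
    p=pts(s);m=s["range_z"]>0
    q=p[m];im=s["img"][m].astype(int)
    for k,(a,b,c,d,e,f) in roi.items():
        t=q[(q[:,0]>a)&(q[:,0]<b)&(q[:,1]>c)&(q[:,1]<d)&(q[:,2]>e)&(q[:,2]<f)]
        if len(t)<10: print(n,k,len(t));continue
        zt=np.percentile(t[:,2],95)
        top=t[t[:,2]>zt-.005]
        R=cv2.minAreaRect((top[:,:2]*1000).astype(np.float32))
        print(n,k,len(t),"z",zt.round(4),"rect",np.round(R[0],1),np.round(R[1],1),round(R[2],1),"ext",(top.min(0)*1000).round(),(top.max(0)*1000).round(),"circ",*np.round(fitcirc(t[t[:,2]<zt-.008]),4) if k in("bottlebody","big","small","stamp") else ())
    # trays by rim colour
    r,g,b=im.T
    for nm,mm in (("blue",(b>r+60)&(b>g+50)&(q[:,1]>.03)),("green",(g>r+50)&(g>b+30))):
        t=q[mm&(q[:,2]>.012)&(q[:,2]<.024)&(q[:,0]>.5)&(q[:,0]<.75)]
        if nm=="blue": t=t[t[:,0]<.74]
        R=cv2.minAreaRect((t[:,:2]*1000).astype(np.float32));print(n,nm,len(t),t[:,2].mean().round(4),np.round(R[0],1),np.round(R[1],1),round(R[2],2))
    for x in np.arange(.3,.6,.02):
        t=q[(q[:,1]<-.25)&(q[:,0]>x)&(q[:,0]<x+.02)&(q[:,2]>.07)&(q[:,2]<.4)]
        if len(t):print("curt",x.round(2),len(t),t[:,1].max().round(3),end="; ")
    print()
```

```text
scene stapler 943 z 0.049 rect [452.9  60.9] [ 32.  114.7] 79.7 ext [395.  39.  44.] [510.  83.  50.] circTraceback (most recent call last):
  File "<stdin>", line 16, in <module>
    return _wrapfunc(a, 'round', decimals=decimals, out=out)
    return _wrapit(obj, method, *args, **kwds)
    conv = _array_converter(obj)
ValueError: setting an array element with a sequence. The requested array has an inhomogeneous shape after 1 dimensions. The detected shape was (2,) + inhomogeneous part.
```

```bash
cat > m.py <<'E'
from h import *
import pickle
roi=dict(stapler=(.36,.53,.02,.11,.034,.055),stamp=(.38,.47,.13,.21,.055,.08),stampbase=(.38,.47,.13,.23,.007,.017),tea=(.38,.49,-.1,.0,.035,.055),bottle=(.4,.47,-.19,-.13,.02,.12),bottlebody=(.4,.47,-.19,-.13,.02,.055),big=(.38,.48,-.277,-.19,.012,.06),small=(.33,.41,-.2,-.11,.015,.06),coin=(.31,.41,-.13,-.08,.01,.04),pen=(.54,.71,-.03,0.01,.005,.02))
D={n:pickle.load(open(n+".pkl","rb")) for n in("scene","side")}
def fitcirc(t):
    A=np.c_[t[:,:2],np.ones(len(t))];b=(t[:,:2]**2).sum(1);s=np.linalg.lstsq(A,b,rcond=None)[0];c=s[:2]/2;return np.r_[c,np.sqrt(s[2]+c@c)]
for n,s in D.items():
    p=pts(s);m=s["range_z"]>0
    q=p[m];im=s["img"][m].astype(int)
    for k,(a,b,c,d,e,f) in roi.items():
        t=q[(q[:,0]>a)&(q[:,0]<b)&(q[:,1]>c)&(q[:,1]<d)&(q[:,2]>e)&(q[:,2]<f)]
        if len(t)<10: print(n,k,len(t));continue
        zt=np.percentile(t[:,2],95)
        top=t[t[:,2]>zt-.005]
        R=cv2.minAreaRect((top[:,:2]*1000).astype(np.float32))
        print(n,k,len(t),"z",zt.round(4),"rect",np.round(R[0],1),np.round(R[1],1),round(R[2],1),"ext",(top.min(0)*1000).round(),(top.max(0)*1000).round(),"circ",fitcirc(t[t[:,2]<zt-.006]).round(4) if k in("bottlebody","big","small","stamp") else "")
    r,g,b=im.T
    for nm,mm in (("blue",(b>r+60)&(b>g+50)&(q[:,1]>.03)),("green",(g>r+50)&(g>b+30))):
        t=q[mm&(q[:,2]>.012)&(q[:,2]<.024)&(q[:,0]>.5)&(q[:,0]<.74)]
        R=cv2.minAreaRect((t[:,:2]*1000).astype(np.float32));print(n,nm,len(t),t[:,2].mean().round(4),np.round(R[0],1),np.round(R[1],1),round(R[2],2))
    for x in np.arange(.3,.6,.02):
        t=q[(q[:,1]<-.25)&(q[:,0]>x)&(q[:,0]<x+.02)&(q[:,2]>.07)&(q[:,2]<.4)]
        if len(t):print("curt",x.round(2),len(t),t[:,1].max().round(3),end="; ")
    print()
E
python3 m.py
```

```text
scene stapler 943 z 0.049 rect [452.9  60.9] [ 32.  114.7] 79.7 ext [395.  39.  44.] [510.  83.  50.] circ 
scene stamp 282 z 0.0736 rect [425.  171.2] [24.6 25.5] 17.4 ext [413. 157.  69.] [438. 184.  75.] circ [0.4252 0.1702 0.0141]
scene stampbase 264 z 0.0164 rect [425.  170.9] [56.8 26. ] 63.3 ext [402. 144.  11.] [447. 199.  17.] circ 
scene tea 446 z 0.051 rect [440.5 -46.1] [79.4 28. ] 17.5 ext [401. -69.  46.] [481. -22.  52.] circ 
scene bottle 394 z 0.0947 rect [ 437.4 -162. ] [ 8.4 11.6] 87.2 ext [ 431. -167.   90.] [ 443. -158.  104.] circ 
scene bottlebody 196 z 0.054 rect [ 439.8 -155.8] [13.2 30.3] 72.0 ext [ 423. -167.   49.] [ 453. -148.   55.] circ [ 0.4371 -0.1637  0.0149]
scene big 179 z 0.0463 rect [ 428.5 -260. ] [50.1 34.8] 8.6 ext [ 404. -277.   41.] [ 454. -241.   47.] circ [ 0.4368 -0.2588  0.0168]
scene small 206 z 0.0348 rect [ 363.6 -167.9] [40.  36.5] 46.3 ext [ 346. -190.   30.] [ 384. -147.   36.] circ [ 0.364  -0.1689  0.0185]
scene coin 255 z 0.029 rect [ 359.5 -100.9] [58.  18.5] 4.5 ext [ 330. -109.   24.] [389. -90.  30.] circ 
scene pen 271 z 0.
[... 1443 characters left out ...]
28.] [ 378. -149.   34.] circ [ 0.3573 -0.1356  0.0236]
side coin 331 z 0.0268 rect [ 361.2 -101.3] [73.7 22.1] 1.7 ext [ 325. -113.   22.] [398. -90.  28.] circ 
side pen 140 z 0.0094 rect [621.4 -10.9] [137.5  10.8] 0.6 ext [553. -16.   5.] [690.  -5.  10.] circ 
side blue 384 0.0162 [641.6 131.8] [142.8 169.2] 3.89
side green 368 0.0159 [ 634.  -145.5] [181.4 140. ] 83.14
curt 0.3 728 -0.31; curt 0.32 827 -0.307; curt 0.34 852 -0.306; curt 0.36 881 -0.302; curt 0.38 905 -0.293; curt 0.4 923 -0.291; curt 0.42 925 -0.29; curt 0.44 932 -0.287; curt 0.46 994 -0.284; curt 0.48 1035 -0.282; curt 0.5 988 -0.281; curt 0.52 926 -0.28; curt 0.54 921 -0.28; curt 0.56 911 -0.28; curt 0.58 921 -0.281;
```

Run:
```python
from h import *
import pickle
for n in("side","scene"):
    s=pickle.load(open(n+".pkl","rb"));p=pts(s);m=s["range_z"]>0
    q=p[m];r,g,b=s["img"][m].astype(int).T
    t=q[(b>r+60)&(b>g+50)&(q[:,2]>.012)&(q[:,2]<.024)&(q[:,0]>.5)&(q[:,0]<.73)&(q[:,1]>.03)&(q[:,1]<.25)]
    print(t.min(0),t.max(0))
    for nm,k,ax in(("front",(t[:,0]<.585),1),("back",(t[:,0]>.69),1),("right",(t[:,1]<.06)&(t[:,0]>.59)&(t[:,0]<.69),0)):
        e=t[k]
        if len(e)<8: continue
        c=np.polyfit(e[:,ax],e[:,1-ax],1);print(n,nm,len(e),np.degrees(np.arctan(c[0])).round(2),"at .13/.64:",np.polyval(c,(.13 if ax else .64)).round(4),(e[:,ax].min().round(3),e[:,ax].max().round(3)))
    for y in np.arange(.15,.65,.05):
        print(round(y,2),[float(np.percentile(w,99.5).round(2)) if len(w:=q[(q[:,1]>y)&(q[:,1]<y+.05)&(q[:,0]>x)&(q[:,0]<x+.1),2])>5 else None for x in(.1,.2,.3,.4,.5,.6,.7)])
```

```text
[0.564581   0.04320227 0.01201493] [0.71450221 0.21225615 0.02009122]
side front 189 -4.07 at .13/.64: 0.5745 (np.float64(0.043), np.float64(0.211))
side back 124 -1.34 at .13/.64: 0.7072 (np.float64(0.051), np.float64(0.212))
side right 67 3.99 at .13/.64: 0.0496 (np.float64(0.594), np.float64(0.688))
0.15 [0.0, -0.22, 0.01, 0.07, 0.02, 0.02, 0.03]
0.2 [None, None, 0.0, 0.0, 0.02, 0.02, 0.03]
0.25 [None, None, 0.0, 0.1, 0.11, 0.19, 0.22]
0.3 [None, None, 0.0, 0.1, 0.11, 0.26, 0.26]
0.35 [None, None, 0.0, 0.1, 0.11, 0.26, 0.25]
0.4 [None, None, None, 0.1, 0.11, 0.21, 0.11]
0.45 [None, None, None, 0.07, 0.11, 0.18, None]
0.5 [None, None, None, None, 0.11, 0.13, None]
0.55 [None, None, None, None, None, None, None]
0.6 [None, None, None, None, None, None, None]
[0.57582439 0.04181282 0.01593119] [0.71140065 0.13817114 0.02117425]
scene front 91 -3.69 at .13/.64: 0.5787 (np.float64(0.044), np.float64(0.138))
scene back 20 55.09 at .13/.64: 0.8102 (np.float64(0.05), np.float64(0.056))
scene right 90 4.17 at .13/.64: 0.049 (np.float64(0.592), np.float64(0.69))
0.15 [0.0, None, 0.0, 0.07, None, None, None]
0.2 [None, None, 0.0, None, None, None, None]
0.25 [None, None, 0.0, 0.1, 0.11, 0.18, 0.23]
0.3 [None, None, 0.0, 0.1, 0.11, 0.27, 0.26]
0.35 [None, None, 0.0, 0.1, 0.11, 0.26, 0.26]
0.4 [None, None, 0.0, 0.1, 0.11, 0.23, 0.32]
0.45 [None, None, 0.0, 0.1, 0.11, 0.25, 0.32]
0.5 [None, None, None, None, None, 0.26, 0.31]
0.55 [None, None, None, None, None, 0.27, 0.3]
0.6 [None, None, None, None, None, None, None]
```

```bash
cat > plan.py <<'E'
from h import *
import json
def plan(wps,step=.04,turn=8.0):
    """wps: (x,y,z,az[,step]); prints rows grouped in calls of <=8"""
    st=read_state(); p=np.array(st["position"]); R=np.array(st["ee_rot"]); a=np.degrees(np.arctan2(R[1,1],R[0,1]))
    print("t",round(st["clock"],2),"at",p.round(4),"az",a.round(1),"w",round(st["grip_width"],4),"gf",np.round(st["grip_force"],1),"F",np.round(st["force"],1))
    for w in wps:
        g=np.array(w[:3]); sp=w[4] if len(w)>4 else step
        n=max(1,int(np.ceil(max(np.linalg.norm(g-p)/sp,abs(w[3]-a)/turn)))); p0=p.copy();a0=a
        rows=[]
        for i in range(1,n+1):
            d=p0+(g-p0)*i/n-p; c,s=np.cos(np.radians(a)),np.sin(np.radians(a))
            o=np.round(np.array([-s*d[0]+c*d[1],c*d[0]+s*d[1],-d[2]])/.4,3)
            sn=round(-(a0+(w[3]-a0)*i/n-a)/90,3)
            m=o*.4; p=p+np.array([-s*m[0]+c*m[1],c*m[0]+s*m[1],-m[2]]); a-=90*sn
            rows.append({"offset":o.tolist(),"spin":sn})
        print("->",w)
        for i in range(0,n,8): print(json.dumps(rows[i:i+8]).replace(" ",""))
E
python3 - <<'E'
from plan import *
import pickle
for n in("side","scene"):
    s=pickle.load(open(n+".pkl","rb"));p=pts(s);m=s["range_z"]>0
    q=p[m]
    t=q[(q[:,0]>.36)&(q[:,0]<.54)&(q[:,1]>.02)&(q[:,1]<.11)&(q[:,2]>.008)&(q[:,2]<.055)]
    R=cv2.minAreaRect((t[:,:2]*1000).astype(np.float32));print(n,R)
    t=t[t[:,2]>.025]
    R=cv2.minAreaRect((t[:,:2]*1000).astype(np.float32));print(n,R)
plan([(.40,.20,.2,-20),(.423,.171,.13,-27)])
E
```

```text
side ((442.4434509277344, 63.16021728515625), (36.444740295410156, 133.96701049804688), 80.57122039794922)
side ((443.91021728515625, 62.325660705566406), (31.602880477905273, 130.6027069091797), 80.11627960205078)
scene ((448.60870361328125, 63.97803497314453), (36.34054946899414, 131.633056640625), 79.43534088134766)
scene ((448.62030029296875, 62.22869110107422), (33.066715240478516, 131.0215606689453), 79.69153594970703)
t 0.1 at [0.1725 0.6004 0.2049] az 74.0 w 0.0944 gf 0.0 F [-0.4 -0.4  0.4]
-> (0.4, 0.2, 0.2, -20)
[{"offset":[-0.069,-0.067,0.001],"spin":0.087},{"offset":[-0.077,-0.057,0.001],"spin":0.087},{"offset":[-0.084,-0.046,0.001],"spin":0.087},{"offset":[-0.09,-0.035,0.001],"spin":0.087},{"offset":[-0.093,-0.021,0.001],"spin":0.087},{"offset":[-0.096,-0.009,0.001],"spin":0.087},{"offset":[-0.095,0.004,0.001],"spin":0.087},{"offset":[-0.095,0.018,0.001],"spin":0.087}]
[{"offset":[-0.091,0.03,0.001],"spin":0.087},{"offset":[-0.086,0.042,0.001],"spin":0.087},{"offset":[-0.08,0.054,0.001],"spin":0.087},{"offset":[-0.071,0.063,0.001],"spin":0.087}]
-> (0.423, 0.171, 0.13, -27)
[{"offset":[-0.024,0.04,0.088],"spin":0.039},{"offset":[-0.022,0.041,0.087],"spin":0.039}]
```

Call:
{"fn": "arm_command", "kwargs": {"increments": [{"offset": [-0.069,-0.067,0.001],"spin": 0.087},{"offset": [-0.077,-0.057,0.001],"spin": 0.087},{"offset": [-0.084,-0.046,0.001],"spin": 0.087},{"offset": [-0.09,-0.035,0.001],"spin": 0.087},{"offset": [-0.093,-0.021,0.001],"spin": 0.087},{"offset": [-0.096,-0.009,0.001],"spin": 0.087},{"offset": [-0.095,0.004,0.001],"spin": 0.087},{"offset": [-0.095,0.018,0.001],"spin": 0.087}], "jaw": 0.3, "squeeze": 15}}

```text
clock: 0.9
position: [0.3247, 0.3322, 0.2021]
ee_rot: [[-0.191, 0.982, -0.0], [0.982, 0.191, -0.0], [-0.0, -0.0, -1.0]]
force: [1.4, 0.6, 0.4]
grip_width: 0.0661
grip_force: 0.0
```

Call:
{"fn": "arm_command", "kwargs": {"increments": [{"offset": [-0.091,0.03,0.001],"spin": 0.087},{"offset": [-0.086,0.042,0.001],"spin": 0.087},{"offset": [-0.08,0.054,0.001],"spin": 0.087},{"offset": [-0.071,0.063,0.001],"spin": 0.087},{"offset": [0,0,0],"spin": 0},{"offset": [0,0,0],"spin": 0}]}}

```text
clock: 1.5
position: [0.4, 0.2, 0.2006]
ee_rot: [[0.342, 0.94, -0.0], [0.94, -0.342, -0.0], [-0.0, -0.0, -1.0]]
force: [-0.9, 0.1, 1.0]
grip_width: 0.066
grip_force: 0.0
```

Run:
```python
from plan import *
import pickle
s=snapshot("wrist"); pickle.dump(s,open("w1.pkl","wb")); save({"img":cv2.resize(s["img"],(800,600))},"pics/w1.png")
print(np.linalg.inv(s["view"]).round(3))
plan([(.423,.171,.12,-27),(.423,.171,.036,-27)])
p=pts(s)[s["range_z"]>0]
t=p[(p[:,2]>.008)&(p[:,2]<.018)&(abs(p[:,0]-.42)<.05)&(abs(p[:,1]-.17)<.05)]
print(len(t),cv2.minAreaRect((t[:,:2]*1000).astype(np.float32)) if len(t)>5 else "")
```

```text
[[ 0.939 -0.331 -0.09   0.426]
 [-0.343 -0.906 -0.246  0.271]
 [ 0.     0.262 -0.965  0.38 ]
 [ 0.     0.     0.     1.   ]]
t 1.55 at [0.3996 0.2008 0.2005] az -19.9 w 0.066 gf 0.0 F [ 0.7 -0.6 -0.6]
-> (0.423, 0.171, 0.12, -27)
[{"offset":[-0.017,0.027,0.067],"spin":0.026},{"offset":[-0.015,0.027,0.067],"spin":0.026},{"offset":[-0.015,0.028,0.067],"spin":0.027}]
-> (0.423, 0.171, 0.036, -27)
[{"offset":[0.0,0.0,0.07],"spin":-0.0},{"offset":[0.0,0.0,0.07],"spin":-0.0},{"offset":[0.0,0.0,0.07],"spin":-0.0}]
467 ((422.1102294921875, 168.8612060546875), (55.69241714477539, 25.9393367767334), 62.72298812866211)
```

View pics/w1.png

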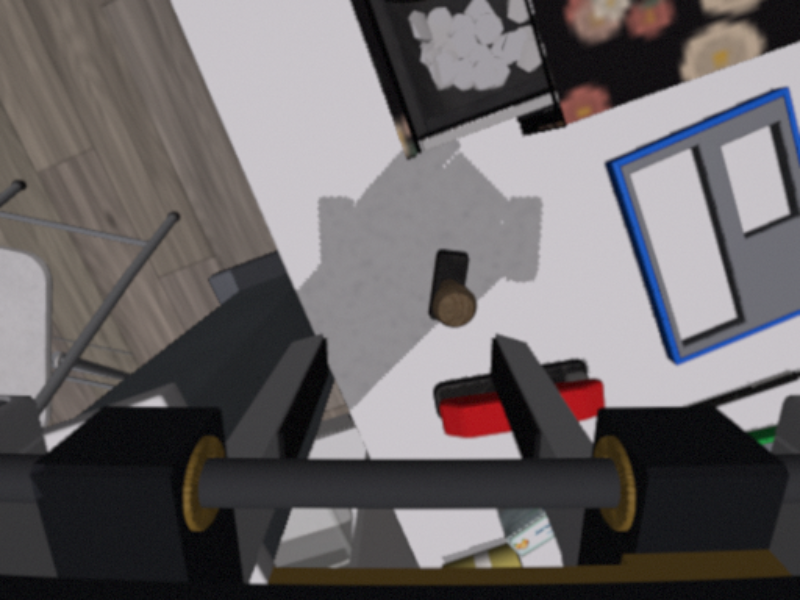

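Call:
{"fn": "arm_command", "kwargs": {"increments": [{"offset": [-0.017,0.027,0.067],"spin": 0.026},{"offset": [-0.015,0.027,0.067],"spin": 0.026},{"offset": [-0.015,0.028,0.067],"spin": 0.027},{"offset": [0,0,0.07],"spin": 0},{"offset": [0,0,0.07],"spin": 0},{"offset": [0,0,0.07],"spin": 0},{"offset": [0,0,0],"spin": 0},{"offset": [0,0,0],"spin": 0}]}}

```text
clock: 2.35
position: [0.4229, 0.171, 0.0366]
ee_rot: [[0.454, 0.891, -0.001], [0.891, -0.454, -0.001], [-0.001, -0.001, -1.0]]
force: [0.0, -0.2, 0.4]
grip_width: 0.0657
grip_force: 0.0
```

Call:
{"fn": "arm_command", "kwargs": {"increments": [{"offset": [0,0,0],"spin": 0},{"offset": [0,0,0],"spin": 0},{"offset": [0,0,0],"spin": 0},{"offset": [0,0,0],"spin": 0},{"offset": [0,0,0],"spin": 0},{"offset": [0,0,0],"spin": 0}], "jaw": 1, "squeeze": 15}}

```text
clock: 2.95
position: [0.4234, 0.1706, 0.0365]
ee_rot: [[0.456, 0.89, 0.0], [0.89, -0.456, 0.0], [0.0, 0.0, -1.0]]
force: [0.5, -1.0, 3.5]
grip_width: 0.0296
grip_force: 15.0
```

Run:
```python
from plan import *
plan([(.423,.171,.1,-27),(.675,.169,.12,4),(.675,.169,.06,4),(.675,.169,.041,4)])
```

```text
t 2.95 at [0.4234 0.1706 0.0365] az -27.1 w 0.0296 gf 15.0 F [ 0.5 -1.   3.5]
-> (0.423, 0.171, 0.1, -27)
[{"offset":[0.0,-0.001,-0.079],"spin":-0.001},{"offset":[0.0,-0.0,-0.08],"spin":-0.0}]
-> (0.675, 0.169, 0.12, 4)
[{"offset":[0.04,0.08,-0.007],"spin":-0.049},{"offset":[0.034,0.084,-0.007],"spin":-0.049},{"offset":[0.028,0.086,-0.007],"spin":-0.05},{"offset":[0.02,0.087,-0.007],"spin":-0.049},{"offset":[0.014,0.089,-0.008],"spin":-0.049},{"offset":[0.007,0.09,-0.007],"spin":-0.049},{"offset":[0.0,0.09,-0.007],"spin":-0.05}]
-> (0.675, 0.169, 0.06, 4)
[{"offset":[0.0,-0.0,0.075],"spin":0.0},{"offset":[0.0,-0.0,0.075],"spin":0.0}]
-> (0.675, 0.169, 0.041, 4)
[{"offset":[0.0,-0.0,0.048],"spin":0.0}]
```

Call:
{"fn": "arm_command", "kwargs": {"increments": [{"offset": [0,0,-0.04],"spin": 0},{"offset": [0,0,-0.06],"spin": 0},{"offset": [0,0,-0.06],"spin": 0}]}}

```text
clock: 3.25
position: [0.4229, 0.1702, 0.1008]
ee_rot: [[0.456, 0.89, -0.001], [0.89, -0.456, -0.001], [-0.001, -0.0, -1.0]]
force: [0.7, -0.0, 0.0]
grip_width: 0.0291
grip_force: 15.0
```

Call:
{"fn": "arm_command", "kwargs": {"increments": [{"offset": [0.04,0.08,-0.007],"spin": -0.049},{"offset": [0.034,0.084,-0.007],"spin": -0.049},{"offset": [0.028,0.086,-0.007],"spin": -0.05},{"offset": [0.02,0.087,-0.007],"spin": -0.049},{"offset": [0.014,0.089,-0.008],"spin": -0.049},{"offset": [0.007,0.09,-0.007],"spin": -0.049},{"offset": [0,0.09,-0.007],"spin": -0.05},{"offset": [0,0,0],"spin": 0}]}}

```text
clock: 4.05
position: [0.6783, 0.1669, 0.1197]
ee_rot: [[-0.07, 0.998, 0.001], [0.998, 0.07, -0.001], [-0.001, 0.001, -1.0]]
force: [-0.4, 0.1, -0.6]
grip_width: 0.0297
grip_force: 15.0
```

Run:
```python
from plan import *
plan([(.675,.169,.06,4),(.675,.169,.042,4)])
import pickle
s=snapshot("wrist"); pickle.dump(s,open("w2.pkl","wb")); save({"img":cv2.resize(s["img"],(800,600))},"pics/w2.png")
```

```text
t 4.05 at [0.6783 0.1669 0.1197] az 4.0 w 0.0297 gf 15.0 F [-0.4  0.1 -0.6]
-> (0.675, 0.169, 0.06, 4)
[{"offset":[0.003,-0.004,0.075],"spin":0.0},{"offset":[0.003,-0.004,0.074],"spin":0.0}]
-> (0.675, 0.169, 0.042, 4)
[{"offset":[-0.0,0.0,0.045],"spin":0.0}]
```

View pics/w2.png

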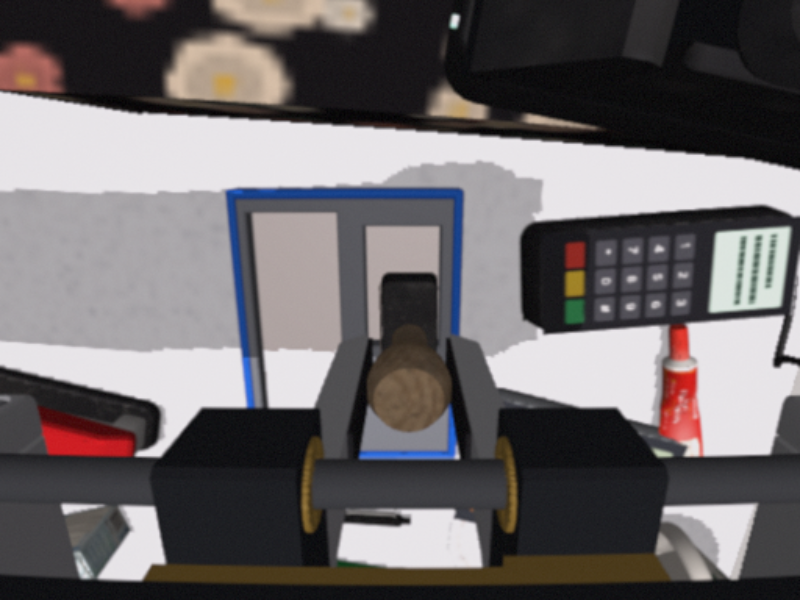

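Run:
```python
from h import *
import pickle
s=pickle.load(open("w2.pkl","rb"));p=pts(s);m=s["range_z"]>0
q=p[m];r,g,b=s["img"][m].astype(int).T
t=q[(b>r+50)&(b>g+40)&(q[:,2]>.01)&(q[:,2]<.026)&(q[:,0]>.5)&(q[:,0]<.75)&(q[:,1]>.03)&(q[:,1]<.25)]
print(len(t),t[:,2].mean(),cv2.minAreaRect((t[:,:2]*1000).astype(np.float32)))
# white pocket of stamp: floor z
w=q[(r>130)&(abs(q[:,2]-.004)<.004)&(q[:,0]>.64)&(q[:,0]<.71)&(q[:,1]>.1)&(q[:,1]<.22)];print(len(w),w.min(0),w.max(0))
```

```text
2472 0.016470207631914726 ((642.3798217773438, 133.75503540039062), (139.02720642089844, 180.04159545898438), 3.889535665512085)
1675 [6.49327734e-01 1.28356126e-01 4.34322277e-04] [0.70902021 0.2180549  0.00672544]
```

Call:
{"fn": "arm_command", "kwargs": {"increments": [{"offset": [0.001,-0.004,0.075],"spin": 0},{"offset": [0,-0.004,0.075],"spin": 0},{"offset": [0,0,0.025],"spin": 0},{"offset": [0,0,0.02],"spin": 0},{"offset": [0,0,0],"spin": 0}]}}

```text
clock: 4.6
position: [0.6717, 0.1685, 0.0422]
ee_rot: [[-0.069, 0.998, -0.0], [0.998, 0.069, -0.0], [-0.0, -0.0, -1.0]]
force: [-0.3, -0.8, -0.1]
grip_width: 0.0294
grip_force: 15.0
```

Call:
{"fn": "arm_command", "kwargs": {"increments": [{"offset": [0,0,0],"spin": 0},{"offset": [0,0,0],"spin": 0},{"offset": [0,0,0],"spin": 0}], "jaw": 0.4}}

```text
clock: 4.9
position: [0.6724, 0.1685, 0.0432]
ee_rot: [[-0.069, 0.998, 0.001], [0.998, 0.069, 0.0], [0.0, 0.001, -1.0]]
force: [0.1, 0.1, 0.1]
grip_width: 0.0495
grip_force: 0.0
```

Run:
```python
from plan import *
plan([(.6745,.1675,.13,4),(.4445,.063,.12,80.2),(.4445,.063,.025,80.2)])
```

```text
t 4.9 at [0.6724 0.1685 0.0432] az 3.9 w 0.0495 gf 0.0 F [0.1 0.1 0.1]
-> (0.6745, 0.1675, 0.13, 4)
[{"offset":[-0.001,0.002,-0.072],"spin":-0.0},{"offset":[-0.001,0.001,-0.073],"spin":-0.0},{"offset":[-0.001,0.002,-0.072],"spin":-0.001}]
-> (0.4445, 0.063, 0.12, 80.2)
[{"offset":[-0.022,-0.059,0.002],"spin":-0.085},{"offset":[-0.014,-0.062,0.003],"spin":-0.084},{"offset":[-0.006,-0.063,0.002],"spin":-0.085},{"offset":[0.003,-0.063,0.003],"spin":-0.085},{"offset":[0.011,-0.062,0.002],"spin":-0.084},{"offset":[0.019,-0.06,0.003],"spin":-0.085},{"offset":[0.027,-0.057,0.002],"spin":-0.084},{"offset":[0.035,-0.053,0.003],"spin":-0.085}]
[{"offset":[0.041,-0.048,0.002],"spin":-0.085},{"offset":[0.047,-0.042,0.003],"spin":-0.084}]
-> (0.4445, 0.063, 0.025, 80.2)
[{"offset":[-0.0,-0.0,0.079],"spin":-0.0},{"offset":[-0.0,-0.0,0.079],"spin":-0.0},{"offset":[-0.0,-0.0,0.079],"spin":-0.0}]
```

Call:
{"fn": "arm_command", "kwargs": {"increments": [{"offset": [-0.001,0.002,-0.072],"spin": 0},{"offset": [-0.001,0.001,-0.073],"spin": 0},{"offset": [-0.001,0.002,-0.072],"spin": 0}]}}

```text
clock: 5.2
position: [0.6741, 0.1672, 0.1306]
ee_rot: [[-0.069, 0.998, 0.0], [0.998, 0.069, -0.0], [-0.0, 0.0, -1.0]]
force: [0.5, 0.9, -0.2]
grip_width: 0.0564
grip_force: 0.0
```

Call:
{"fn": "arm_command", "kwargs": {"increments": [{"offset": [-0.022,-0.059,0.002],"spin": -0.085},{"offset": [-0.014,-0.062,0.003],"spin": -0.084},{"offset": [-0.006,-0.063,0.002],"spin": -0.085},{"offset": [0.003,-0.063,0.003],"spin": -0.085},{"offset": [0.011,-0.062,0.002],"spin": -0.084},{"offset": [0.019,-0.06,0.003],"spin": -0.085},{"offset": [0.027,-0.057,0.002],"spin": -0.084},{"offset": [0.035,-0.053,0.003],"spin": -0.085}], "jaw": 0.3}}

```text
clock: 6.0
position: [0.4892, 0.0837, 0.1216]
ee_rot: [[-0.908, 0.42, 0.001], [0.42, 0.908, 0.0], [-0.001, 0.001, -1.0]]
force: [1.1, -0.0, 0.2]
grip_width: 0.0658
grip_force: 0.0
```

Call:
{"fn": "arm_command", "kwargs": {"increments": [{"offset": [0.041,-0.048,0.002],"spin": -0.085},{"offset": [0.047,-0.042,0.003],"spin": -0.084},{"offset": [0,0,0],"spin": 0},{"offset": [0,0,0],"spin": 0}]}}

```text
clock: 6.4
position: [0.4444, 0.0634, 0.1198]
ee_rot: [[-0.985, 0.175, 0.001], [0.175, 0.985, 0.0], [-0.001, 0.001, -1.0]]
force: [0.2, -0.3, 1.5]
grip_width: 0.0658
grip_force: 0.0
```

Run:
```python
from plan import *
plan([(.4445,.063,.025,80.2)])
s=snapshot("side"); save({"img":cv2.resize(s["img"][100:320,90:390],(800,587))},"pics/s2.png")
p=pts(snapshot("wrist")).reshape(-1,3)
t=p[(p[:,0]>.36)&(p[:,0]<.54)&(p[:,1]>.02)&(p[:,1]<.11)&(p[:,2]>.01)&(p[:,2]<.052)]
print(len(t),cv2.minAreaRect((t[:,:2]*1000).astype(np.float32)))
```

```text
t 6.4 at [0.4444 0.0634 0.1198] az 79.9 w 0.0658 gf 0.0 F [ 0.2 -0.3  1.5]
-> (0.4445, 0.063, 0.025, 80.2)
[{"offset":[-0.0,-0.0,0.079],"spin":-0.001},{"offset":[-0.0,-0.001,0.079],"spin":-0.001},{"offset":[-0.0,0.0,0.079],"spin":-0.001}]
4873 ((444.8178405761719, 59.688446044921875), (34.62100601196289, 131.8395538330078), 80.71691131591797)
```

View pics/s2.png

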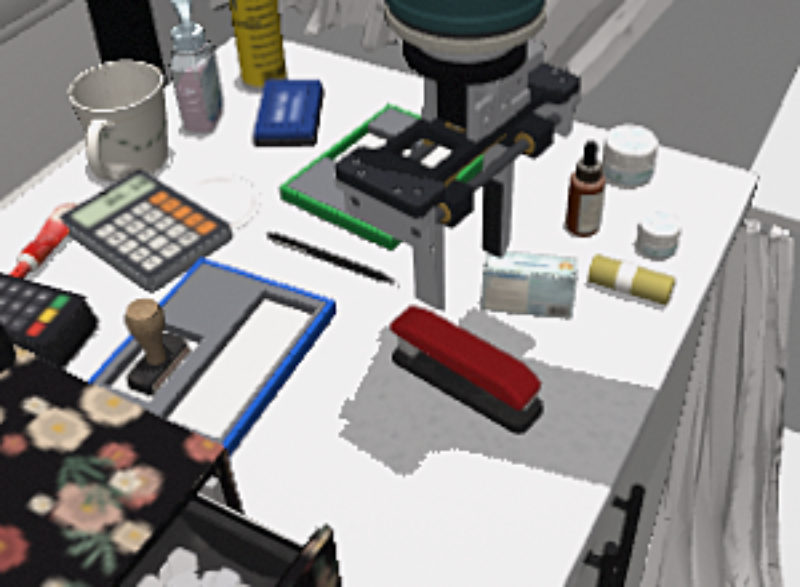

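Call:
{"fn": "arm_command", "kwargs": {"increments": [{"offset": [0,-0.001,0.079],"spin": -0.001},{"offset": [0,-0.001,0.079],"spin": -0.002},{"offset": [0,-0.001,0.06],"spin": 0},{"offset": [0,0,0.019],"spin": 0},{"offset": [0,0,0],"spin": 0}]}}

```text
clock: 7.0
position: [0.4436, 0.0622, 0.0237]
ee_rot: [[-0.986, 0.168, -0.002], [0.168, 0.986, -0.001], [0.001, -0.001, -1.0]]
force: [-0.8, 1.1, -0.1]
grip_width: 0.0657
grip_force: 0.0
```

Call:
{"fn": "arm_command", "kwargs": {"increments": [{"offset": [0,0,0],"spin": 0},{"offset": [0,0,0],"spin": 0},{"offset": [0,0,0],"spin": 0},{"offset": [0,0,0],"spin": 0},{"offset": [0,0,0],"spin": 0},{"offset": [0,0,0],"spin": 0}], "jaw": 1, "squeeze": 30}}

```text
clock: 7.6
position: [0.4438, 0.0621, 0.0246]
ee_rot: [[-0.986, 0.168, 0.0], [0.168, 0.986, -0.0], [-0.0, 0.0, -1.0]]
force: [-1.8, -1.0, 6.9]
grip_width: 0.0295
grip_force: 30.0
```

Run:
```python
from plan import *
plan([(.4445,.063,.1,80.2),(.611,.133,.1,4),(.611,.133,.045,4),(.611,.133,.031,4)])
```

```text
t 7.6 at [0.4438 0.0621 0.0246] az 80.4 w 0.0295 gf 30.0 F [-1.8 -1.   6.9]
-> (0.4445, 0.063, 0.1, 80.2)
[{"offset":[-0.001,0.001,-0.094],"spin":0.001},{"offset":[-0.0,0.002,-0.095],"spin":0.001}]
-> (0.611, 0.133, 0.1, 4)
[{"offset":[-0.038,0.024,0.0],"spin":0.085},{"offset":[-0.034,0.029,0.0],"spin":0.084},{"offset":[-0.031,0.034,0.0],"spin":0.085},{"offset":[-0.025,0.037,0.0],"spin":0.085},{"offset":[-0.021,0.04,0.0],"spin":0.084},{"offset":[-0.015,0.043,0.0],"spin":0.085},{"offset":[-0.009,0.044,0.0],"spin":0.084},{"offset":[-0.003,0.045,0.0],"spin":0.085}]
[{"offset":[0.003,0.045,0.0],"spin":0.085},{"offset":[0.008,0.045,0.0],"spin":0.084}]
-> (0.611, 0.133, 0.045, 4)
[{"offset":[0.0,-0.0,0.069],"spin":0.0},{"offset":[0.0,-0.0,0.069],"spin":0.0}]
-> (0.611, 0.133, 0.031, 4)
[{"offset":[0.0,-0.0,0.035],"spin":0.0}]
```

Call:
{"fn": "arm_command", "kwargs": {"increments": [{"offset": [0,0,-0.03],"spin": 0},{"offset": [0,0,-0.06],"spin": 0},{"offset": [0,0,-0.08],"spin": 0},{"offset": [0,0,-0.04],"spin": 0}]}}

```text
clock: 8.0
position: [0.4442, 0.0622, 0.111]
ee_rot: [[-0.986, 0.168, 0.002], [0.168, 0.986, 0.0], [-0.002, 0.001, -1.0]]
force: [0.1, 0.0, -1.6]
grip_width: 0.0296
grip_force: 30.0
```

Call:
{"fn": "arm_command", "kwargs": {"increments": [{"offset": [-0.038,0.024,0.0],"spin": 0.085},{"offset": [-0.034,0.029,0.0],"spin": 0.084},{"offset": [-0.031,0.034,0.0],"spin": 0.085},{"offset": [-0.025,0.037,0.0],"spin": 0.085},{"offset": [-0.021,0.04,0.0],"spin": 0.084},{"offset": [-0.015,0.043,0.0],"spin": 0.085},{"offset": [-0.009,0.044,0.0],"spin": 0.084},{"offset": [-0.003,0.045,0.0],"spin": 0.085}]}}

```text
clock: 8.8
position: [0.577, 0.1189, 0.109]
ee_rot: [[-0.328, 0.945, -0.0], [0.945, 0.328, 0.0], [0.0, -0.0, -1.0]]
force: [0.2, 0.2, -2.2]
grip_width: 0.0298
grip_force: 30.0
```

Call:
{"fn": "arm_command", "kwargs": {"increments": [{"offset": [0.003,0.045,0.0],"spin": 0.085},{"offset": [0.008,0.045,0.0],"spin": 0.084},{"offset": [0,0,0],"spin": 0},{"offset": [0,0,0],"spin": 0}]}}

```text
clock: 9.2
position: [0.6096, 0.1324, 0.1084]
ee_rot: [[-0.076, 0.997, -0.001], [0.997, 0.076, -0.0], [-0.0, -0.001, -1.0]]
force: [-0.8, -0.3, -1.9]
grip_width: 0.0296
grip_force: 30.0
```

Run:
```python
from plan import *
plan([(.611,.133,.06,4),(.611,.133,.0305,4)])
s=snapshot("wrist"); save({"img":cv2.resize(s["img"],(800,600))},"pics/w3.png")
p=pts(s).reshape(-1,3);r,g,b=s["img"].reshape(-1,3).astype(int).T
t=p[(r>g+60)&(r>b+60)&(p[:,2]>.08)&(p[:,2]<.16)&(abs(p[:,0]-.61)<.06)]
print(len(t),t[:,2].max(),cv2.minAreaRect((t[:,:2]*1000).astype(np.float32)))
```

```text
t 9.2 at [0.6096 0.1324 0.1084] az 4.4 w 0.0296 gf 30.0 F [-0.8 -0.3 -1.9]
-> (0.611, 0.133, 0.06, 4)
[{"offset":[0.001,0.002,0.061],"spin":0.002},{"offset":[0.0,0.001,0.06],"spin":0.002}]
-> (0.611, 0.133, 0.0305, 4)
[{"offset":[0.0,0.0,0.074],"spin":0.0}]
8798 0.13165180849566288 ((609.6237182617188, 130.33030700683594), (29.179840087890625, 129.2975616455078), 4.462421894073486)
```

View pics/w3.png

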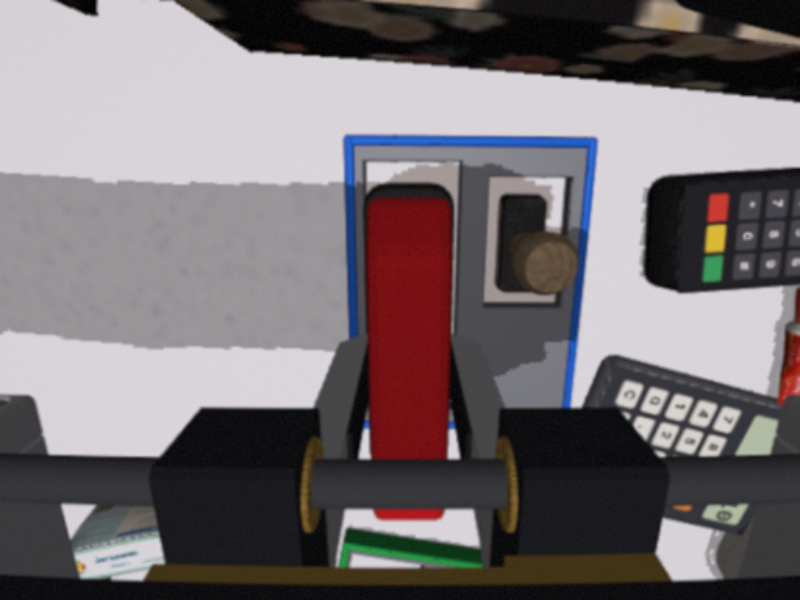

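Call:
{"fn": "arm_command", "kwargs": {"increments": [{"offset": [0.002,0.001,0.06],"spin": 0.002},{"offset": [0.001,0.001,0.06],"spin": 0.002},{"offset": [0,0,0.045],"spin": 0},{"offset": [0,0,0.03],"spin": 0},{"offset": [0,0,0],"spin": 0}]}}

```text
clock: 9.75
position: [0.61, 0.1332, 0.0295]
ee_rot: [[-0.068, 0.998, -0.002], [0.998, 0.068, -0.0], [-0.0, -0.002, -1.0]]
force: [0.2, 0.3, -0.8]
grip_width: 0.0294
grip_force: 30.0
```

Call:
{"fn": "arm_command", "kwargs": {"increments": [{"offset": [0,0,0],"spin": 0},{"offset": [0,0,0],"spin": 0},{"offset": [0,0,0],"spin": 0}], "jaw": 0.5}}

```text
clock: 10.05
position: [0.6113, 0.1337, 0.0312]
ee_rot: [[-0.068, 0.998, 0.001], [0.998, 0.068, 0.0], [0.0, 0.001, -1.0]]
force: [-0.1, 0.5, 0.6]
grip_width: 0.046
grip_force: 0.0
```

Run:
```python
from plan import *
plan([(.611,.133,.17,4),(.434,-.163,.18,0),(.434,-.163,.14,0),(.434,-.163,.026,0)])
```

```text
t 10.05 at [0.6113 0.1337 0.0312] az 3.9 w 0.046 gf 0.0 F [-0.1  0.5  0.6]
-> (0.611, 0.133, 0.17, 4)
[{"offset":[-0.0,-0.0,-0.087],"spin":-0.0},{"offset":[-0.001,-0.0,-0.087],"spin":-0.001},{"offset":[-0.0,-0.001,-0.086],"spin":-0.0},{"offset":[-0.001,0.0,-0.087],"spin":-0.0}]
-> (0.434, -0.163, 0.18, 0)
[{"offset":[-0.079,-0.055,-0.003],"spin":0.005},{"offset":[-0.079,-0.054,-0.003],"spin":0.005},{"offset":[-0.079,-0.053,-0.002],"spin":0.005},{"offset":[-0.08,-0.053,-0.003],"spin":0.005},{"offset":[-0.08,-0.052,-0.003],"spin":0.004},{"offset":[-0.081,-0.052,-0.003],"spin":0.005},{"offset":[-0.081,-0.051,-0.003],"spin":0.005},{"offset":[-0.081,-0.051,-0.002],"spin":0.005}]
[{"offset":[-0.082,-0.049,-0.003],"spin":0.005}]
-> (0.434, -0.163, 0.14, 0)
[{"offset":[-0.0,-0.0,0.1],"spin":0.0}]
-> (0.434, -0.163, 0.026, 0)
[{"offset":[-0.0,-0.0,0.095],"spin":0.0},{"offset":[-0.0,-0.0,0.095],"spin":0.0},{"offset":[-0.0,-0.0,0.095],"spin":0.0}]
```

Call:
{"fn": "arm_command", "kwargs": {"increments": [{"offset": [0,0,-0.087],"spin": 0},{"offset": [0,0,-0.087],"spin": 0},{"offset": [0,0,-0.087],"spin": 0},{"offset": [0,0,-0.087],"spin": 0}]}}

```text
clock: 10.45
position: [0.6108, 0.1336, 0.1715]
ee_rot: [[-0.067, 0.998, 0.001], [0.998, 0.067, 0.0], [0.0, 0.001, -1.0]]
force: [0.5, -1.1, 0.0]
grip_width: 0.0474
grip_force: 0.0
```

Call:
{"fn": "arm_command", "kwargs": {"increments": [{"offset": [-0.079,-0.055,-0.003],"spin": 0.005},{"offset": [-0.079,-0.054,-0.003],"spin": 0.005},{"offset": [-0.079,-0.053,-0.002],"spin": 0.005},{"offset": [-0.08,-0.053,-0.003],"spin": 0.005},{"offset": [-0.08,-0.052,-0.003],"spin": 0.004},{"offset": [-0.081,-0.052,-0.003],"spin": 0.005},{"offset": [-0.081,-0.051,-0.003],"spin": 0.005},{"offset": [-0.081,-0.051,-0.002],"spin": 0.005}], "jaw": 0.38}}

```text
clock: 11.25
position: [0.4521, -0.1302, 0.1789]
ee_rot: [[-0.006, 1.0, 0.001], [1.0, 0.006, 0.0], [0.0, 0.001, -1.0]]
force: [0.9, 0.1, 0.5]
grip_width: 0.0583
grip_force: 0.0
```

Call:
{"fn": "arm_command", "kwargs": {"increments": [{"offset": [-0.082,-0.05,0.05],"spin": 0.005},{"offset": [0,0,0.03],"spin": 0},{"offset": [0,0,0],"spin": 0},{"offset": [0,0,0],"spin": 0}]}}

```text
clock: 11.65
position: [0.4337, -0.1613, 0.1467]
ee_rot: [[0.001, 1.0, 0.0], [1.0, -0.001, -0.0], [-0.0, 0.0, -1.0]]
force: [0.5, 0.4, -1.1]
grip_width: 0.0581
grip_force: 0.0
```

Run:
```python
from plan import *
s=snapshot("wrist"); save({"img":cv2.resize(s["img"],(800,600))},"pics/w4.png")
p=pts(s).reshape(-1,3);r,g,b=s["img"].reshape(-1,3).astype(int).T
for lo,hi in((.06,.1),(.015,.05)):
    t=p[(p[:,2]>lo)&(p[:,2]<hi)&(abs(p[:,0]-.434)<.03)&(abs(p[:,1]+.163)<.03)]
    print(len(t),t.min(0),t.max(0))
t=p[(p[:,2]>.035)&(p[:,2]<.055)&(abs(p[:,0]-.425)<.045)&(p[:,1]<-.2)&(p[:,1]>-.3)]
if len(t): print("pot",len(t),t.min(0),t.max(0))
r,g,b=s["img"].reshape(-1,3).astype(int).T
t=p[(g>r+50)&(g>b+30)&(p[:,2]>.01)&(p[:,2]<.026)]
if len(t):print(len(t),cv2.minAreaRect((t[:,:2]*1000).astype(np.float32)))
plan([(.434,-.163,.026,0)])
```

```text
781 [ 0.41863848 -0.17531396  0.06000597] [ 0.44770449 -0.15187133  0.0998717 ]
241 [ 0.41728077 -0.16211058  0.01508259] [ 0.44955342 -0.14959221  0.04996226]
pot 1649 [ 0.39895431 -0.28182594  0.03502359] [ 0.45118478 -0.23971914  0.0456051 ]
2081 ((635.1935424804688, -148.334228515625), (178.28746032714844, 139.6470489501953), 83.22777557373047)
t 11.7 at [ 0.4339 -0.1612  0.1469] az -0.0 w 0.0584 gf 0.0 F [ 0.1 -0.7  0.3]
-> (0.434, -0.163, 0.026, 0)
[{"offset":[-0.001,0.0,0.076],"spin":-0.0},{"offset":[-0.001,0.0,0.075],"spin":-0.0},{"offset":[-0.001,0.0,0.076],"spin":-0.0},{"offset":[-0.001,0.0,0.075],"spin":-0.0}]
```

View pics/w4.png

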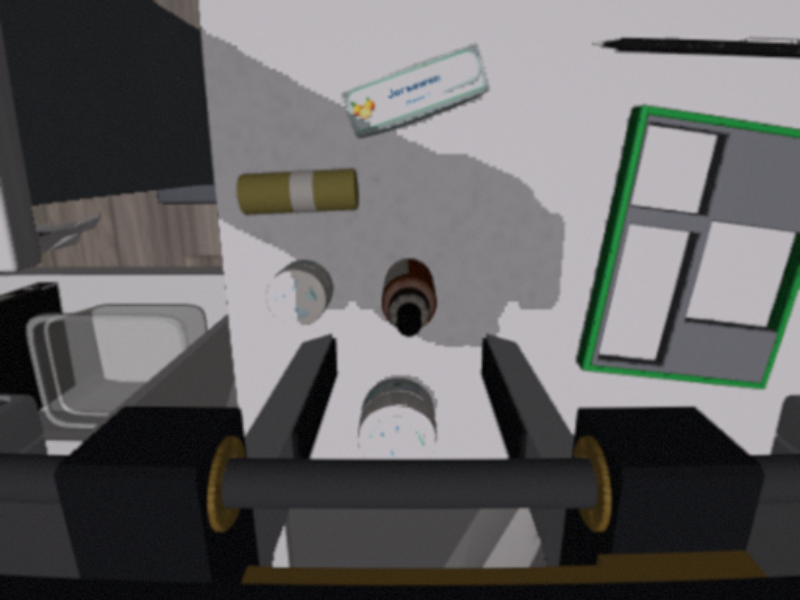

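Call:
{"fn": "arm_command", "kwargs": {"increments": [{"offset": [-0.002,0,0.076],"spin": 0},{"offset": [-0.002,0,0.076],"spin": 0},{"offset": [-0.002,0,0.075],"spin": 0},{"offset": [-0.001,0,0.06],"spin": 0},{"offset": [0,0,0.015],"spin": 0},{"offset": [0,0,0],"spin": 0}]}}

```text
clock: 12.3
position: [0.4334, -0.1643, 0.0256]
ee_rot: [[0.001, 1.0, -0.001], [1.0, -0.001, 0.0], [0.0, -0.001, -1.0]]
force: [-0.0, 0.2, 0.1]
grip_width: 0.0584
grip_force: 0.0
```

Call:
{"fn": "arm_command", "kwargs": {"increments": [{"offset": [0,0,0],"spin": 0},{"offset": [0,0,0],"spin": 0},{"offset": [0,0,0],"spin": 0},{"offset": [0,0,0],"spin": 0},{"offset": [0,0,0],"spin": 0},{"offset": [0,0,0],"spin": 0}], "jaw": 1, "squeeze": 20}}

```text
clock: 12.9
position: [0.4336, -0.1647, 0.0261]
ee_rot: [[0.002, 1.0, 0.001], [1.0, -0.002, 0.0], [0.0, 0.001, -1.0]]
force: [-1.4, 1.3, 10.3]
grip_width: 0.0319
grip_force: 20.0
```

Run:
```python
from plan import *
plan([(.434,-.164,.1,0),(.606,-.089,.1,0),(.606,-.089,.05,0),(.606,-.089,.033,0)],step=.033)
```

```text
t 12.9 at [ 0.4336 -0.1647  0.0261] az -0.1 w 0.0319 gf 20.0 F [-1.4  1.3 10.3]
-> (0.434, -0.164, 0.1, 0)
[{"offset":[0.001,0.0,-0.062],"spin":-0.0},{"offset":[0.0,0.001,-0.061],"spin":-0.001},{"offset":[0.001,-0.0,-0.062],"spin":-0.0}]
-> (0.606, -0.089, 0.1, 0)
[{"offset":[0.031,0.072,0.0],"spin":-0.0},{"offset":[0.031,0.071,0.0],"spin":-0.0},{"offset":[0.032,0.072,0.0],"spin":-0.0},{"offset":[0.031,0.072,0.0],"spin":-0.0},{"offset":[0.031,0.071,0.0],"spin":-0.0},{"offset":[0.031,0.072,0.0],"spin":-0.0}]
-> (0.606, -0.089, 0.05, 0)
[{"offset":[0.0,-0.0,0.063],"spin":-0.0},{"offset":[0.0,-0.0,0.062],"spin":-0.0}]
-> (0.606, -0.089, 0.033, 0)
[{"offset":[0.0,-0.0,0.043],"spin":-0.0}]
```

Call:
{"fn": "arm_command", "kwargs": {"increments": [{"offset": [0,0,-0.03],"spin": 0},{"offset": [0,0,-0.06],"spin": 0},{"offset": [0,0,-0.06],"spin": 0},{"offset": [0,0,-0.035],"spin": 0}]}}

```text
clock: 13.3
position: [0.4335, -0.165, 0.1017]
ee_rot: [[0.002, 1.0, 0.002], [1.0, -0.002, -0.0], [-0.0, 0.002, -1.0]]
force: [-0.3, 0.5, 0.0]
grip_width: 0.0317
grip_force: 20.0
```

Call:
{"fn": "arm_command", "kwargs": {"increments": [{"offset": [0.02,0.04,0],"spin": 0},{"offset": [0.031,0.072,0],"spin": 0},{"offset": [0.031,0.072,0],"spin": 0},{"offset": [0.031,0.072,0],"spin": 0},{"offset": [0.031,0.072,0],"spin": 0},{"offset": [0.028,0.062,0],"spin": 0},{"offset": [0.017,0.04,0],"spin": 0},{"offset": [0,0,0],"spin": 0}]}}

```text
clock: 14.1
position: [0.6071, -0.0874, 0.0989]
ee_rot: [[-0.001, 1.0, -0.0], [1.0, 0.001, 0.0], [0.0, -0.0, -1.0]]
force: [-0.3, 0.8, -0.8]
grip_width: 0.0318
grip_force: 20.0
```

Run:
```python
from plan import *
plan([(.606,-.089,.05,0),(.606,-.089,.032,0)],step=.033)
s=snapshot("wrist"); save({"img":cv2.resize(s["img"],(800,600))},"pics/w5.png")
p=pts(s).reshape(-1,3);r,g,b=s["img"].reshape(-1,3).astype(int).T
t=p[(p[:,2]>.095)&(p[:,2]<.15)&(abs(p[:,0]-.606)<.014)&(abs(p[:,1]+.089)<.03)]
print(len(t),t.min(0),t.max(0))
t=p[(g>r+50)&(g>b+30)&(p[:,2]>.01)&(p[:,2]<.026)]
if len(t):print(len(t),cv2.minAreaRect((t[:,:2]*1000).astype(np.float32)))
```

```text
t 14.1 at [ 0.6071 -0.0874  0.0989] az 0.1 w 0.0318 gf 20.0 F [-0.3  0.8 -0.8]
-> (0.606, -0.089, 0.05, 0)
[{"offset":[-0.002,-0.001,0.061],"spin":0.0},{"offset":[-0.002,-0.002,0.061],"spin":0.001}]
-> (0.606, -0.089, 0.032, 0)
[{"offset":[-0.0,0.0,0.045],"spin":-0.0}]
3140 [ 0.59200933 -0.098456    0.09510758] [ 0.61997992 -0.0720823   0.14999713]
1726 ((635.5470581054688, -148.13607788085938), (179.2871856689453, 137.73239135742188), 83.04638671875)
```

View pics/w5.png

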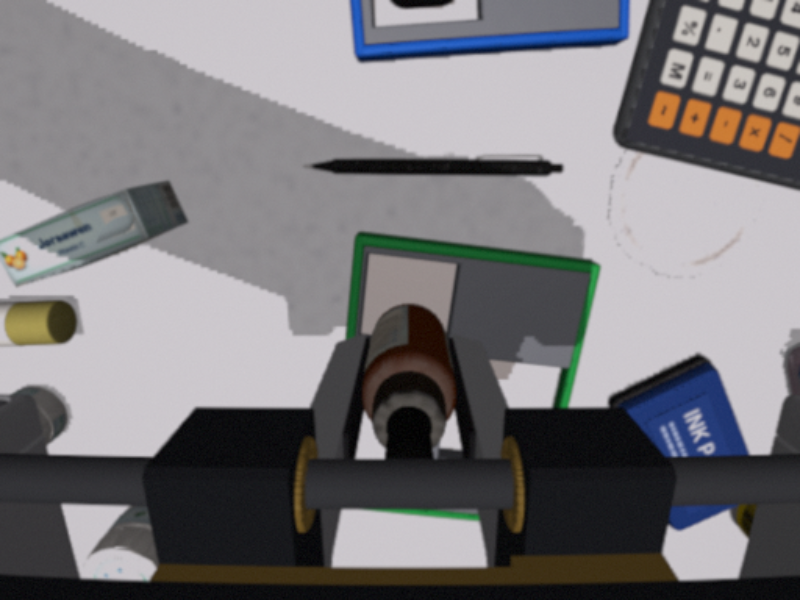

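Call:
{"fn": "arm_command", "kwargs": {"increments": [{"offset": [-0.003,-0.001,0.06],"spin": 0},{"offset": [-0.002,-0.001,0.06],"spin": 0},{"offset": [0,0,0.03],"spin": 0},{"offset": [0,0,0.017],"spin": 0},{"offset": [0,0,0],"spin": 0}]}}

```text
clock: 14.65
position: [0.6041, -0.0915, 0.0324]
ee_rot: [[0.002, 1.0, -0.001], [1.0, -0.002, -0.0], [-0.0, -0.001, -1.0]]
force: [0.0, -0.0, -0.5]
grip_width: 0.0318
grip_force: 20.0
```

Call:
{"fn": "arm_command", "kwargs": {"increments": [{"offset": [0,0,0],"spin": 0},{"offset": [0,0,0],"spin": 0},{"offset": [0,0,0],"spin": 0}], "jaw": 0.42}}

```text
clock: 14.95
position: [0.6049, -0.0915, 0.0334]
ee_rot: [[0.002, 1.0, 0.001], [1.0, -0.002, -0.0], [-0.0, 0.001, -1.0]]
force: [-0.5, 0.4, -0.1]
grip_width: 0.0522
grip_force: 0.0
```

Run:
```python
from plan import *
plan([(.606,-.089,.16,0),(.437,-.045,.11,-71),(.437,-.045,.022,-71)])
```

```text
t 14.95 at [ 0.6049 -0.0915  0.0334] az -0.1 w 0.0522 gf 0.0 F [-0.5  0.4 -0.1]
-> (0.606, -0.089, 0.16, 0)
[{"offset":[0.002,0.001,-0.079],"spin":-0.0},{"offset":[0.001,0.0,-0.079],"spin":-0.001},{"offset":[0.002,0.001,-0.079],"spin":0.0},{"offset":[0.001,0.001,-0.079],"spin":-0.0}]
-> (0.437, -0.045, 0.11, -71)
[{"offset":[0.012,-0.047,0.014],"spin":0.088},{"offset":[0.006,-0.048,0.014],"spin":0.087},{"offset":[-0.001,-0.049,0.014],"spin":0.088},{"offset":[-0.008,-0.048,0.013],"spin":0.088},{"offset":[-0.014,-0.046,0.014],"spin":0.087},{"offset":[-0.02,-0.044,0.014],"spin":0.088},{"offset":[-0.027,-0.041,0.014],"spin":0.088},{"offset":[-0.031,-0.037,0.014],"spin":0.087}]
[{"offset":[-0.037,-0.032,0.014],"spin":0.088}]
-> (0.437, -0.045, 0.022, -71)
[{"offset":[0.0,-0.0,0.073],"spin":-0.0},{"offset":[0.0,-0.0,0.073],"spin":-0.0},{"offset":[0.0,-0.0,0.074],"spin":-0.0}]
```

Call:
{"fn": "arm_command", "kwargs": {"increments": [{"offset": [0.001,0,-0.079],"spin": 0},{"offset": [0.001,0,-0.079],"spin": 0},{"offset": [0.001,0,-0.079],"spin": 0},{"offset": [0.002,0,-0.079],"spin": 0}]}}

```text
clock: 15.35
position: [0.6044, -0.0895, 0.1608]
ee_rot: [[0.002, 1.0, 0.001], [1.0, -0.002, -0.0], [-0.0, 0.001, -1.0]]
force: [-0.1, -0.1, 0.3]
grip_width: 0.0541
grip_force: 0.0
```

Call:
{"fn": "arm_command", "kwargs": {"increments": [{"offset": [0.012,-0.047,0.014],"spin": 0.088},{"offset": [0.006,-0.048,0.014],"spin": 0.087},{"offset": [-0.001,-0.049,0.014],"spin": 0.088},{"offset": [-0.008,-0.048,0.013],"spin": 0.088},{"offset": [-0.014,-0.046,0.014],"spin": 0.087},{"offset": [-0.02,-0.044,0.014],"spin": 0.088},{"offset": [-0.027,-0.041,0.014],"spin": 0.088},{"offset": [-0.031,-0.037,0.014],"spin": 0.087}]}}

```text
clock: 16.15
position: [0.4536, -0.0497, 0.1148]
ee_rot: [[0.895, 0.446, 0.001], [0.446, -0.895, 0.0], [0.001, -0.0, -1.0]]
force: [0.3, 0.2, -0.7]
grip_width: 0.0543
grip_force: 0.0
```

Call:
{"fn": "arm_command", "kwargs": {"increments": [{"offset": [-0.037,-0.032,0.014],"spin": 0.088},{"offset": [0,0,0],"spin": 0},{"offset": [0,0,0],"spin": 0}], "jaw": 0.35}}

```text
clock: 16.45
position: [0.4358, -0.0449, 0.1096]
ee_rot: [[0.945, 0.327, 0.001], [0.327, -0.945, 0.0], [0.001, -0.0, -1.0]]
force: [0.4, 0.1, -0.3]
grip_width: 0.0611
grip_force: 0.0
```

Run:
```python
from plan import *
s=snapshot("wrist")
p=pts(s).reshape(-1,3)
t=p[(p[:,2]>.043)&(p[:,2]<.056)&(abs(p[:,0]-.437)<.05)&(abs(p[:,1]+.045)<.035)]
print(len(t),t.min(0),t.max(0),cv2.minAreaRect((t[:,:2]*1000).astype(np.float32)))
plan([(.4375,-.046,.022,-71)])
```

```text
2853 [ 0.39720292 -0.07214613  0.04323695] [ 0.47799427 -0.02394736  0.05113183] ((437.71868896484375, -48.01300048828125), (78.70747375488281, 26.657421112060547), 19.98019027709961)
t 16.5 at [ 0.4362 -0.0451  0.1096] az -70.9 w 0.0608 gf 0.0 F [ 0.5  0.5 -0.3]
-> (0.4375, -0.046, 0.022, -71)
[{"offset":[0.001,0.001,0.073],"spin":0.0},{"offset":[0.001,0.001,0.073],"spin":0.0},{"offset":[0.0,0.001,0.073],"spin":0.001}]
```

Call:
{"fn": "arm_command", "kwargs": {"increments": [{"offset": [0.001,0.002,0.073],"spin": 0},{"offset": [0.001,0.001,0.073],"spin": 0},{"offset": [0,0.001,0.055],"spin": 0},{"offset": [0,0,0.018],"spin": 0},{"offset": [0,0,0],"spin": 0}]}}

```text
clock: 17.0
position: [0.4367, -0.047, 0.0212]
ee_rot: [[0.946, 0.324, -0.001], [0.324, -0.946, -0.001], [-0.001, 0.0, -1.0]]
force: [-0.7, -0.8, 1.1]
grip_width: 0.061
grip_force: 0.0
```

Call:
{"fn": "arm_command", "kwargs": {"increments": [{"offset": [0,0,0],"spin": 0},{"offset": [0,0,0],"spin": 0},{"offset": [0,0,0],"spin": 0},{"offset": [0,0,0],"spin": 0},{"offset": [0,0,0],"spin": 0},{"offset": [0,0,0],"spin": 0}], "jaw": 1, "squeeze": 15}}

```text
clock: 17.6
position: [0.4369, -0.0463, 0.0219]
ee_rot: [[0.946, 0.324, 0.001], [0.324, -0.946, 0.0], [0.001, -0.0, -1.0]]
force: [-1.2, 0.4, 9.2]
grip_width: 0.0304
grip_force: 15.0
```

Run:
```python
from plan import *
plan([(.4375,-.0465,.115,-71),(.5955,-.175,.115,-6.9),(.5955,-.175,.06,-6.9)])
```

```text
t 17.6 at [ 0.4369 -0.0463  0.0219] az -71.1 w 0.0304 gf 15.0 F [-1.2  0.4  9.2]
-> (0.4375, -0.0465, 0.115, -71)
[{"offset":[0.0,0.0,-0.078],"spin":-0.0},{"offset":[0.001,0.001,-0.077],"spin":-0.001},{"offset":[0.0,0.0,-0.078],"spin":-0.0}]
-> (0.5955, -0.175, 0.115, -6.9)
[{"offset":[0.03,0.048,0.0],"spin":-0.079},{"offset":[0.024,0.051,0.0],"spin":-0.079},{"offset":[0.017,0.054,0.0],"spin":-0.079},{"offset":[0.01,0.056,0.0],"spin":-0.08},{"offset":[0.004,0.056,0.0],"spin":-0.079},{"offset":[-0.004,0.057,0.0],"spin":-0.079},{"offset":[-0.011,0.055,0.0],"spin":-0.079},{"offset":[-0.017,0.054,0.0],"spin":-0.079}]
[{"offset":[-0.024,0.052,0.0],"spin":-0.079}]
-> (0.5955, -0.175, 0.06, -6.9)
[{"offset":[-0.0,-0.0,0.069],"spin":-0.0},{"offset":[-0.0,-0.001,0.069],"spin":-0.0}]
```

Call:
{"fn": "arm_command", "kwargs": {"increments": [{"offset": [0,0,-0.04],"spin": 0},{"offset": [0,0,-0.08],"spin": 0},{"offset": [0,0,-0.08],"spin": 0},{"offset": [0,0,-0.08],"spin": 0},{"offset": [0,0,-0.02],"spin": 0}]}}

```text
clock: 18.1
position: [0.4377, -0.0464, 0.144]
ee_rot: [[0.946, 0.324, 0.003], [0.324, -0.946, 0.001], [0.004, 0.0, -1.0]]
force: [-0.5, 0.2, -0.6]
grip_width: 0.0304
grip_force: 15.0
```

Call:
{"fn": "arm_command", "kwargs": {"increments": [{"offset": [0.03,0.048,0.0],"spin": -0.079},{"offset": [0.024,0.051,0.0],"spin": -0.079},{"offset": [0.017,0.054,0.0],"spin": -0.079},{"offset": [0.01,0.056,0.0],"spin": -0.08},{"offset": [0.004,0.056,0.0],"spin": -0.079},{"offset": [-0.004,0.057,0.0],"spin": -0.079},{"offset": [-0.011,0.055,0.0],"spin": -0.079},{"offset": [-0.017,0.054,0.0],"spin": -0.079}]}}

```text
clock: 18.9
position: [0.5772, -0.1611, 0.1406]
ee_rot: [[0.239, 0.971, -0.001], [0.971, -0.239, 0.001], [0.0, -0.001, -1.0]]
force: [0.4, 0.3, -0.5]
grip_width: 0.0303
grip_force: 15.0
```

Call:
{"fn": "arm_command", "kwargs": {"increments": [{"offset": [-0.024,0.052,0.0],"spin": -0.079},{"offset": [0,0,0],"spin": 0},{"offset": [0,0,0],"spin": 0}]}}

```text
clock: 19.2
position: [0.5941, -0.1752, 0.1406]
ee_rot: [[0.125, 0.992, -0.001], [0.992, -0.125, 0.0], [0.0, -0.001, -1.0]]
force: [-0.9, 0.5, -1.2]
grip_width: 0.0302
grip_force: 15.0
```

Run:
```python
from plan import *
s=snapshot("wrist"); save({"img":cv2.resize(s["img"],(800,600))},"pics/w6.png")
p=pts(s).reshape(-1,3);r,g,b=s["img"].reshape(-1,3).astype(int).T
t=p[(p[:,2]>.155)&(p[:,2]<.167)&(abs(p[:,0]-.5955)<.013)&(abs(p[:,1]+.175)<.06)]
print(len(t),t.min(0),t.max(0))
t=p[(g>r+50)&(g>b+30)&(p[:,2]>.01)&(p[:,2]<.026)]
if len(t):print(len(t),cv2.minAreaRect((t[:,:2]*1000).astype(np.float32)))
plan([(.5955,-.175,.07,-6.9),(.5955,-.175,.028,-6.9)])
```

```text
4725 [ 0.58250166 -0.20889719  0.15505199] [ 0.60849583 -0.13511562  0.16699993]
2265 ((635.9805908203125, -148.18484497070312), (177.86895751953125, 137.87429809570312), 83.20679473876953)
t 19.25 at [ 0.594  -0.1747  0.1408] az -7.2 w 0.0307 gf 15.0 F [ 1.2  0.3 -0.3]
-> (0.5955, -0.175, 0.07, -6.9)
[{"offset":[-0.0,0.002,0.089],"spin":-0.001},{"offset":[-0.0,0.002,0.088],"spin":-0.002}]
-> (0.5955, -0.175, 0.028, -6.9)
[{"offset":[-0.0,-0.0,0.053],"spin":0.0},{"offset":[-0.0,-0.0,0.052],"spin":0.0}]
```

View pics/w6.png

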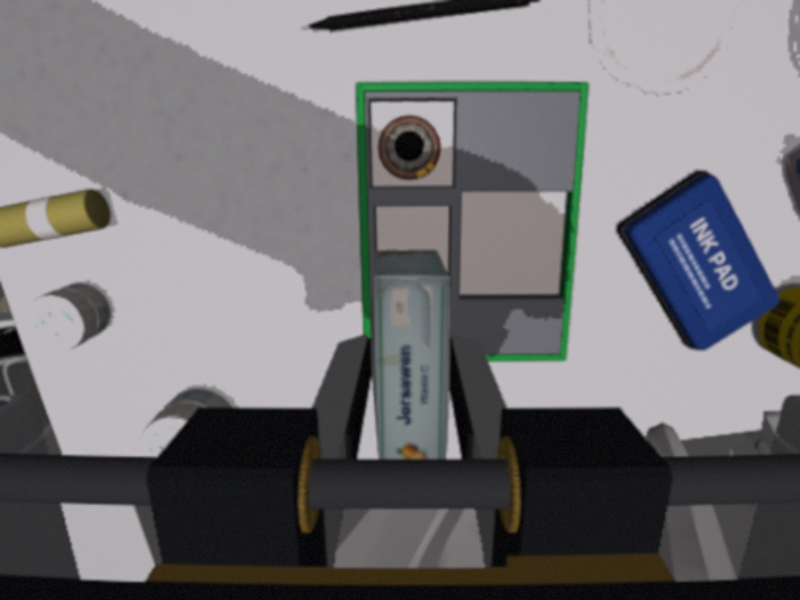

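Call:
{"fn": "arm_command", "kwargs": {"increments": [{"offset": [0,0.002,0.089],"spin": -0.002},{"offset": [0,0.002,0.088],"spin": -0.002},{"offset": [0,0,0.053],"spin": 0},{"offset": [0,0,0.035],"spin": 0},{"offset": [0,0,0.017],"spin": 0},{"offset": [0,0,0],"spin": 0}]}}

```text
clock: 19.85
position: [0.5961, -0.175, 0.0286]
ee_rot: [[0.116, 0.993, -0.0], [0.993, -0.116, -0.0], [-0.0, -0.0, -1.0]]
force: [-0.2, 0.4, 0.3]
grip_width: 0.0304
grip_force: 15.0
```

Call:
{"fn": "arm_command", "kwargs": {"increments": [{"offset": [0,0,0],"spin": 0},{"offset": [0,0,0],"spin": 0},{"offset": [0,0,0],"spin": 0}], "jaw": 0.48}}

```text
clock: 20.15
position: [0.5967, -0.1754, 0.0295]
ee_rot: [[0.116, 0.993, 0.001], [0.993, -0.116, -0.0], [-0.0, 0.001, -1.0]]
force: [-0.9, 0.5, 0.0]
grip_width: 0.0481
grip_force: 0.0
```

Run:
```python
from plan import *
plan([(.595,-.175,.13,-6.9),(.426,-.235,.13,8),(.426,-.252,.13,8),(.426,-.252,.022,8)])
```

```text
t 20.15 at [ 0.5967 -0.1754  0.0295] az -6.7 w 0.0481 gf 0.0 F [-0.9  0.5  0. ]
-> (0.595, -0.175, 0.13, -6.9)
[{"offset":[0.0,-0.001,-0.084],"spin":0.001},{"offset":[0.0,-0.002,-0.084],"spin":0.001},{"offset":[0.0,-0.001,-0.083],"spin":0.001}]
-> (0.426, -0.235, 0.13, 8)
[{"offset":[-0.04,-0.08,-0.0],"spin":-0.033},{"offset":[-0.036,-0.083,-0.0],"spin":-0.033},{"offset":[-0.031,-0.084,-0.0],"spin":-0.034},{"offset":[-0.027,-0.085,-0.0],"spin":-0.033},{"offset":[-0.022,-0.087,-0.0],"spin":-0.033}]
-> (0.426, -0.252, 0.13, 8)
[{"offset":[-0.042,-0.006,-0.0],"spin":0.0}]
-> (0.426, -0.252, 0.022, 8)
[{"offset":[-0.0,0.0,0.09],"spin":0.0},{"offset":[-0.0,0.0,0.09],"spin":0.0},{"offset":[-0.0,0.0,0.09],"spin":0.0}]
```

Call:
{"fn": "arm_command", "kwargs": {"increments": [{"offset": [0,-0.001,-0.084],"spin": 0.001},{"offset": [0,-0.002,-0.084],"spin": 0.001},{"offset": [0,-0.001,-0.083],"spin": 0.001}]}}

```text
clock: 20.45
position: [0.5946, -0.1752, 0.1307]
ee_rot: [[0.121, 0.993, 0.0], [0.993, -0.121, -0.0], [-0.0, 0.0, -1.0]]
force: [-0.2, 0.6, 0.1]
grip_width: 0.049
grip_force: 0.0
```

Call:
{"fn": "arm_command", "kwargs": {"increments": [{"offset": [-0.04,-0.08,0],"spin": -0.033},{"offset": [-0.036,-0.083,0],"spin": -0.033},{"offset": [-0.031,-0.084,0],"spin": -0.034},{"offset": [-0.027,-0.085,0],"spin": -0.033},{"offset": [-0.022,-0.087,0],"spin": -0.033},{"offset": [0,0,0],"spin": 0},{"offset": [0,0,0],"spin": 0}], "jaw": 0.15}}

```text
clock: 21.15
position: [0.4256, -0.2351, 0.1297]
ee_rot: [[-0.138, 0.99, 0.001], [0.99, 0.138, 0.0], [-0.0, 0.001, -1.0]]
force: [-0.0, 0.5, -0.3]
grip_width: 0.0797
grip_force: 0.0
```

Run:
```python
from plan import *
s=snapshot("side"); save({"img":cv2.resize(s["img"][60:330,130:490],(800,600))},"pics/s3.png")
plan([(.4255,-.235,.023,8),(.4255,-.252,.023,8,.009)])
p=pts(s).reshape(-1,3)
t=p[(p[:,2]>.035)&(p[:,2]<.05)&(abs(p[:,0]-.425)<.045)&(p[:,1]<-.2)&(p[:,1]>-.292)]
if len(t): print("pot",len(t),t.min(0),t.max(0))
```

```text
t 21.2 at [ 0.4262 -0.2348  0.1296] az 8.0 w 0.0802 gf 0.0 F [0.  0.1 1. ]
-> (0.4255, -0.235, 0.023, 8)
[{"offset":[-0.0,-0.001,0.089],"spin":-0.0},{"offset":[-0.0,-0.0,0.089],"spin":-0.0},{"offset":[-0.0,-0.001,0.088],"spin":-0.0}]
-> (0.4255, -0.252, 0.023, 8, 0.009)
[{"offset":[-0.021,-0.003,0.0],"spin":-0.0},{"offset":[-0.021,-0.003,0.0],"spin":-0.0}]
pot 230 [ 0.39680598 -0.29145465  0.03510573] [ 0.4498079  -0.23778926  0.04555945]
```

View pics/s3.png

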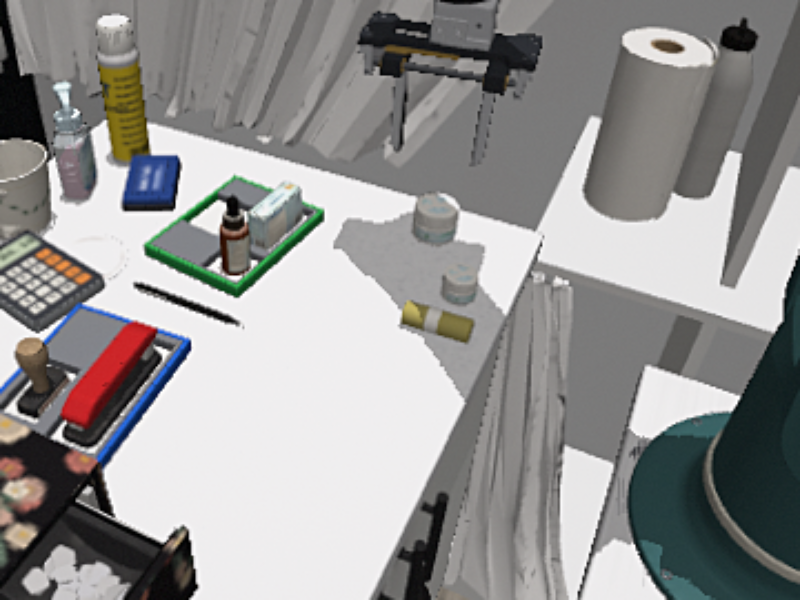

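Call:
{"fn": "arm_command", "kwargs": {"increments": [{"offset": [0,0,0.089],"spin": 0},{"offset": [0,0,0.089],"spin": 0},{"offset": [0,0,0.07],"spin": 0},{"offset": [0,0,0.018],"spin": 0},{"offset": [0,0,0],"spin": 0},{"offset": [-0.014,-0.002,0],"spin": 0},{"offset": [-0.014,-0.002,0],"spin": 0},{"offset": [0,0,0],"spin": 0}]}}

```text
clock: 22.0
position: [0.4262, -0.2474, 0.0238]
ee_rot: [[-0.138, 0.99, 0.002], [0.99, 0.138, -0.001], [-0.001, 0.002, -1.0]]
force: [1.3, -0.6, -0.1]
grip_width: 0.0794
grip_force: 0.0
```

Call:
{"fn": "arm_command", "kwargs": {"increments": [{"offset": [-0.007,-0.001,0],"spin": 0},{"offset": [-0.007,-0.001,0],"spin": 0},{"offset": [0,0,0],"spin": 0}]}}

```text
clock: 22.3
position: [0.4256, -0.2522, 0.0229]
ee_rot: [[-0.139, 0.99, 0.0], [0.99, 0.139, -0.0], [-0.0, 0.0, -1.0]]
force: [-0.1, -0.1, 1.0]
grip_width: 0.0799
grip_force: 0.0
```

Call:
{"fn": "arm_command", "kwargs": {"increments": [{"offset": [-0.006,-0.001,0],"spin": 0},{"offset": [0,0,0],"spin": 0}]}}

```text
clock: 22.5
position: [0.4254, -0.2545, 0.0227]
ee_rot: [[-0.139, 0.99, 0.0], [0.99, 0.139, -0.0], [-0.0, -0.0, -1.0]]
force: [-0.7, 0.0, -0.1]
grip_width: 0.0795
grip_force: 0.0
```

Call:
{"fn": "arm_command", "kwargs": {"increments": [{"offset": [-0.006,-0.001,0],"spin": 0},{"offset": [0,0,0],"spin": 0}]}}

```text
clock: 22.7
position: [0.4254, -0.257, 0.0227]
ee_rot: [[-0.139, 0.99, 0.0], [0.99, 0.139, -0.0], [-0.0, 0.0, -1.0]]
force: [0.2, -0.2, -0.4]
grip_width: 0.0799
grip_force: 0.0
```

Call:
{"fn": "arm_command", "kwargs": {"increments": [{"offset": [0,0,0],"spin": 0},{"offset": [0,0,0],"spin": 0},{"offset": [0,0,0],"spin": 0},{"offset": [0,0,0],"spin": 0},{"offset": [0,0,0],"spin": 0},{"offset": [0,0,0],"spin": 0}], "jaw": 1, "squeeze": 15}}

```text
clock: 23.3
position: [0.4254, -0.2566, 0.0227]
ee_rot: [[-0.139, 0.99, -0.0], [0.99, 0.139, -0.0], [-0.0, -0.0, -1.0]]
force: [-0.1, 0.8, -0.1]
grip_width: 0.0532
grip_force: 15.0
```

Call:
{"fn": "arm_command", "kwargs": {"increments": [{"offset": [0.02,0.003,0],"spin": 0},{"offset": [0.04,0.006,0],"spin": 0},{"offset": [0.04,0.006,0],"spin": 0},{"offset": [0.02,0.003,0],"spin": 0},{"offset": [0,0,0],"spin": 0},{"offset": [0,0,0],"spin": 0}]}}

```text
clock: 23.9
position: [0.4259, -0.2084, 0.0228]
ee_rot: [[-0.139, 0.99, 0.0], [0.99, 0.139, -0.0], [-0.0, 0.0, -1.0]]
force: [-1.2, -0.8, -1.7]
grip_width: 0.053
grip_force: 14.9
```

Run:
```python
from plan import *
for n in("side","scene"):
    s=snapshot(n)
    p=pts(s).reshape(-1,3)
    t=p[(p[:,2]>.039)&(p[:,2]<.05)&(abs(p[:,0]-.43)<.022)&(p[:,1]<-.17)&(p[:,1]>-.27)]
    if len(t): print(n,"pot",len(t),t.min(0),t.max(0))
plan([(.433,-.222,.023,8)])
```

```text
side pot 198 [ 0.40859937 -0.24250935  0.03917695] [ 0.45188407 -0.19100909  0.04934908]
scene pot 167 [ 0.40812608 -0.24504098  0.03913079] [ 0.45185504 -0.19085567  0.04792345]
t 24.0 at [ 0.4258 -0.2088  0.0227] az 8.0 w 0.0529 gf 14.9 F [-0.7  0.1 -0.1]
-> (0.433, -0.222, 0.023, 8)
[{"offset":[-0.035,0.013,-0.001],"spin":-0.0}]
```

Call:
{"fn": "arm_command", "kwargs": {"increments": [{"offset": [0,0,0],"spin": 0},{"offset": [0,0,0],"spin": 0},{"offset": [-0.02,-0.003,0],"spin": 0},{"offset": [0,0,0],"spin": 0}], "jaw": 0.25}}

```text
clock: 24.4
position: [0.4257, -0.2176, 0.0228]
ee_rot: [[-0.138, 0.99, 0.0], [0.99, 0.138, -0.001], [-0.001, 0.0, -1.0]]
force: [1.0, 0.6, -0.3]
grip_width: 0.0706
grip_force: 0.0
```

Call:
{"fn": "arm_command", "kwargs": {"increments": [{"offset": [0,0,0],"spin": 0},{"offset": [0,0,0],"spin": 0},{"offset": [0,0,0],"spin": 0},{"offset": [0,0,0],"spin": 0},{"offset": [0,0,0],"spin": 0}], "jaw": 1, "squeeze": 20}}

```text
clock: 24.9
position: [0.4258, -0.2162, 0.0227]
ee_rot: [[-0.139, 0.99, -0.0], [0.99, 0.139, -0.0], [-0.0, -0.0, -1.0]]
force: [0.3, 0.3, -1.7]
grip_width: 0.0534
grip_force: 20.0
```

Run:
```python
from plan import *
plan([(.4265,-.2165,.13,8),(.664,-.161,.13,83),(.664,-.161,.06,83),(.664,-.161,.0285,83)])
```

```text
t 24.9 at [ 0.4258 -0.2162  0.0227] az 8.0 w 0.0534 gf 20.0 F [ 0.3  0.3 -1.7]
-> (0.4265, -0.2165, 0.13, 8)
[{"offset":[-0.0,0.001,-0.089],"spin":0.0},{"offset":[-0.001,0.0,-0.09],"spin":0.0},{"offset":[-0.0,0.001,-0.089],"spin":0.0}]
-> (0.664, -0.161, 0.13, 83)
[{"offset":[0.005,0.061,-0.0],"spin":-0.083},{"offset":[-0.002,0.061,-0.0],"spin":-0.084},{"offset":[-0.01,0.06,-0.0],"spin":-0.083},{"offset":[-0.019,0.058,-0.0],"spin":-0.083},{"offset":[-0.025,0.055,-0.0],"spin":-0.084},{"offset":[-0.033,0.052,-0.0],"spin":-0.083},{"offset":[-0.039,0.046,-0.0],"spin":-0.083},{"offset":[-0.045,0.042,-0.0],"spin":-0.084}]
[{"offset":[-0.05,0.035,-0.0],"spin":-0.083},{"offset":[-0.053,0.028,-0.0],"spin":-0.083}]
-> (0.664, -0.161, 0.06, 83)
[{"offset":[-0.0,0.0,0.087],"spin":-0.0},{"offset":[-0.001,0.0,0.088],"spin":-0.0}]
-> (0.664, -0.161, 0.0285, 83)
[{"offset":[0.0,0.0,0.078],"spin":-0.0}]
```

Run:
```python
from plan import *
plan([(.4258,-.2162,.06,8,.025),(.43,-.155,.15,8),(.664,-.155,.15,83)])
```

```text
t 24.9 at [ 0.4258 -0.2162  0.0227] az 8.0 w 0.0534 gf 20.0 F [ 0.3  0.3 -1.7]
-> (0.4258, -0.2162, 0.06, 8, 0.025)
[{"offset":[-0.0,0.0,-0.047],"spin":0.0},{"offset":[-0.0,0.0,-0.046],"spin":0.0}]
-> (0.43, -0.155, 0.15, 8)
[{"offset":[0.05,0.011,-0.075],"spin":0.0},{"offset":[0.05,0.01,-0.075],"spin":0.0},{"offset":[0.05,0.011,-0.075],"spin":0.0}]
-> (0.664, -0.155, 0.15, 83)
[{"offset":[-0.008,0.058,-0.0],"spin":-0.083},{"offset":[-0.016,0.056,-0.0],"spin":-0.084},{"offset":[-0.023,0.054,-0.0],"spin":-0.083},{"offset":[-0.029,0.051,-0.0],"spin":-0.083},{"offset":[-0.036,0.046,-0.0],"spin":-0.084},{"offset":[-0.042,0.04,-0.0],"spin":-0.083},{"offset":[-0.047,0.036,-0.0],"spin":-0.083},{"offset":[-0.051,0.028,-0.0],"spin":-0.084}]
[{"offset":[-0.054,0.022,-0.0],"spin":-0.083},{"offset":[-0.057,0.015,-0.0],"spin":-0.083}]
```

Call:
{"fn": "arm_command", "kwargs": {"increments": [{"offset": [0,0,-0.047],"spin": 0},{"offset": [0,0,-0.046],"spin": 0},{"offset": [0.05,0.011,-0.075],"spin": 0},{"offset": [0.05,0.01,-0.075],"spin": 0},{"offset": [0.05,0.011,-0.075],"spin": 0}]}}

```text
clock: 25.4
position: [0.4297, -0.1544, 0.1509]
ee_rot: [[-0.139, 0.99, -0.0], [0.99, 0.139, -0.0], [-0.0, -0.001, -1.0]]
force: [1.1, 0.1, -0.2]
grip_width: 0.053
grip_force: 20.0
```

Call:
{"fn": "arm_command", "kwargs": {"increments": [{"offset": [-0.008,0.058,0],"spin": -0.083},{"offset": [-0.016,0.056,0],"spin": -0.084},{"offset": [-0.023,0.054,0],"spin": -0.083},{"offset": [-0.029,0.051,0],"spin": -0.083},{"offset": [-0.036,0.046,0],"spin": -0.084},{"offset": [-0.042,0.04,0],"spin": -0.083},{"offset": [-0.047,0.036,0],"spin": -0.083},{"offset": [-0.051,0.028,0],"spin": -0.084}]}}

```text
clock: 26.2
position: [0.6181, -0.1551, 0.1497]
ee_rot: [[-0.929, 0.369, -0.0], [0.369, 0.929, 0.0], [0.0, 0.0, -1.0]]
force: [-0.2, -0.5, 0.1]
grip_width: 0.0533
grip_force: 20.0
```

Call:
{"fn": "arm_command", "kwargs": {"increments": [{"offset": [-0.054,0.022,0],"spin": -0.083},{"offset": [-0.057,0.015,0],"spin": -0.083},{"offset": [0,0,0],"spin": 0},{"offset": [0,0,0],"spin": 0}]}}

```text
clock: 26.6
position: [0.6638, -0.1553, 0.1493]
ee_rot: [[-0.992, 0.124, -0.001], [0.124, 0.992, -0.0], [0.001, -0.0, -1.0]]
force: [-0.3, 1.1, -0.6]
grip_width: 0.0534
grip_force: 20.0
```

Run:
```python
from plan import *
s=snapshot("wrist"); save({"img":cv2.resize(s["img"],(800,600))},"pics/w7.png")
p=pts(s).reshape(-1,3);r,g,b=s["img"].reshape(-1,3).astype(int).T
t=p[(p[:,2]>.16)&(p[:,2]<.18)&(abs(p[:,0]-.664)<.03)&(abs(p[:,1]+.155)<.024)]
if len(t):print(len(t),t.min(0),t.max(0))
t=p[(g>r+50)&(g>b+30)&(p[:,2]>.01)&(p[:,2]<.026)]
if len(t):print(len(t),cv2.minAreaRect((t[:,:2]*1000).astype(np.float32)))
plan([(.664,-.161,.08,83),(.664,-.161,.0285,83)])
```

```text
6289 [ 0.63939317 -0.17899648  0.16001322] [ 0.69334143 -0.13100714  0.17166447]
1998 ((635.5377197265625, -148.4189453125), (178.2804412841797, 137.6698760986328), 83.14302062988281)
t 26.65 at [ 0.6635 -0.1554  0.1495] az 82.8 w 0.0534 gf 20.0 F [ 0.1 -0.7 -1. ]
-> (0.664, -0.161, 0.08, 83)
[{"offset":[-0.002,-0.007,0.087],"spin":-0.001},{"offset":[-0.001,-0.007,0.087],"spin":-0.001}]
-> (0.664, -0.161, 0.0285, 83)
[{"offset":[-0.0,0.0,0.064],"spin":0.0},{"offset":[-0.0,0.0,0.065],"spin":0.0}]
```

View pics/w7.png

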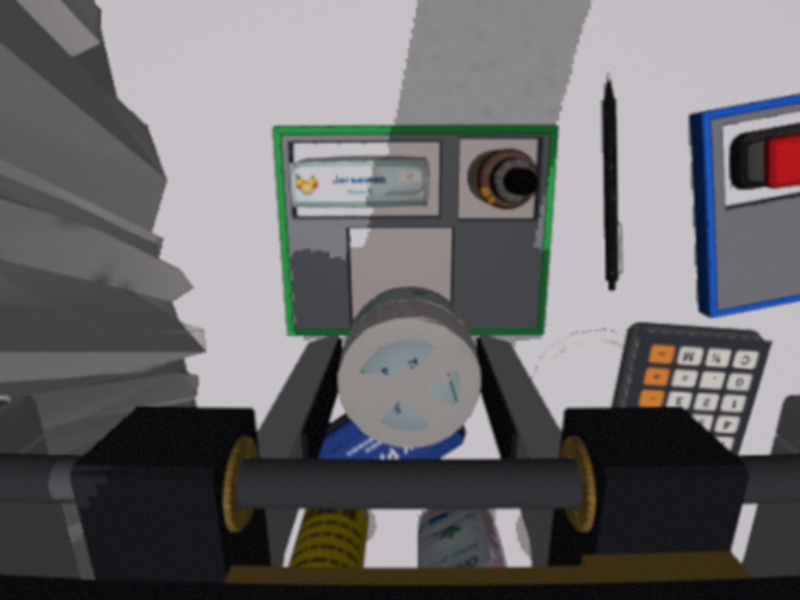

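Run:
```python
from plan import *
for n in("wrist","side"):
    p=pts(snapshot(n)).reshape(-1,3)
    for x in(.6,.64,.68,.72):
        t=p[(p[:,0]>x)&(p[:,0]<x+.04)&(p[:,1]<-.262)&(p[:,1]>-.45)&(p[:,2]>.08)&(p[:,2]<.3)]
        print(n,x,len(t),t[:,1].max() if len(t) else "")
plan([(.6625,-.161,.08,83),(.6625,-.161,.0285,83)])
```

```text
wrist 0.6 6061 -0.2816201751129783
wrist 0.64 4925 -0.284345438169003
wrist 0.68 1371 -0.289427055132875
wrist 0.72 276 -0.3062170283062763
side 0.6 1081 -0.2780999824946637
side 0.64 864 -0.280970150898013
side 0.68 507 -0.2817952282611109
side 0.72 81 -0.2956566905703778
t 26.75 at [ 0.6635 -0.1553  0.15  ] az 82.9 w 0.0534 gf 20.0 F [ 0.4 -0.7 -0.3]
-> (0.6625, -0.161, 0.08, 83)
[{"offset":[0.0,-0.007,0.087],"spin":-0.001},{"offset":[0.001,-0.008,0.088],"spin":-0.0}]
-> (0.6625, -0.161, 0.0285, 83)
[{"offset":[-0.0,0.0,0.064],"spin":-0.0},{"offset":[-0.0,0.0,0.065],"spin":-0.0}]
```

Clear by 30 mm; lower and release.

Call:
{"fn": "arm_command", "kwargs": {"increments": [{"offset": [0.001,-0.007,0.087],"spin": 0},{"offset": [0.001,-0.008,0.087],"spin": 0},{"offset": [0,0,0.064],"spin": 0},{"offset": [0,0,0.045],"spin": 0},{"offset": [0,0,0.02],"spin": 0},{"offset": [0,0,0],"spin": 0}]}}

```text
clock: 27.35
position: [0.6625, -0.161, 0.0285]
ee_rot: [[-0.992, 0.123, -0.0], [0.123, 0.992, -0.0], [0.0, -0.0, -1.0]]
force: [0.7, -0.8, -1.0]
grip_width: 0.0533
grip_force: 20.0
```

Call:
{"fn": "arm_command", "kwargs": {"increments": [{"offset": [0,0,0],"spin": 0},{"offset": [0,0,0],"spin": 0},{"offset": [0,0,0],"spin": 0}], "jaw": 0.25}}

```text
clock: 27.65
position: [0.6632, -0.1611, 0.0297]
ee_rot: [[-0.992, 0.122, 0.001], [0.122, 0.992, -0.0], [-0.001, -0.0, -1.0]]
force: [0.1, 0.1, -0.2]
grip_width: 0.0704
grip_force: 0.0
```

Call:
{"fn": "arm_command", "kwargs": {"increments": [{"offset": [0,0,-0.04],"spin": 0},{"offset": [0,0,-0.08],"spin": 0},{"offset": [0,0,-0.09],"spin": 0},{"offset": [0,0,-0.09],"spin": 0},{"offset": [0,0,-0.09],"spin": 0},{"offset": [0,0,0],"spin": 0}]}}

```text
clock: 28.25
position: [0.6649, -0.1618, 0.1917]
ee_rot: [[-0.992, 0.123, 0.009], [0.123, 0.992, -0.002], [-0.009, -0.001, -1.0]]
force: [1.5, 0.6, -0.0]
grip_width: 0.0705
grip_force: 0.0
```

Call:
{"fn": "arm_command", "kwargs": {"increments": [{"offset": [0.08,0.08,0],"spin": 0},{"offset": [0.08,0.08,0],"spin": 0},{"offset": [0.08,0.08,0],"spin": 0},{"offset": [0.08,0.0,0],"spin": 0},{"offset": [0,0,0],"spin": 0},{"offset": [0,0,0],"spin": 0}]}}

```text
clock: 28.85
position: [0.5474, -0.05, 0.1858]
ee_rot: [[-0.992, 0.122, 0.001], [0.122, 0.992, 0.0], [-0.001, 0.0, -1.0]]
force: [0.9, -0.2, 0.2]
grip_width: 0.0707
grip_force: 0.0
```

Run:
```python
from plan import *
s=snapshot("side"); save({"img":cv2.resize(s["img"][60:330,60:420],(800,600))},"pics/s4.png")
plan([])
```

```text
t 28.9 at [ 0.5479 -0.0503  0.1855] az 83.0 w 0.0706 gf 0.0 F [-0.2 -0.7 -0.1]
```

View pics/s4.png

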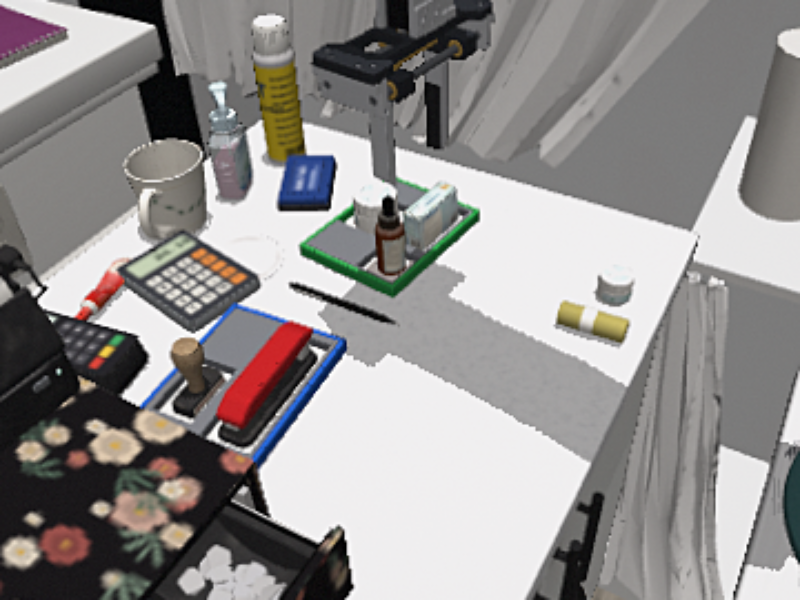

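Run:
```python
from h import *
p=pts(snapshot("side")).reshape(-1,3)
for n,x,y,h,r in(("pot",.663,-.1605,.047,.03),("tea",.596,-.175,.053,.04),("bottle",.605,-.09,.106,.02),("stapler",.611,.133,.051,.07),("stamp",.673,.168,.076,.02)):
    t=p[(abs(p[:,0]-x)<r)&(abs(p[:,1]-y)<r)&(p[:,2]<h+.012)&(p[:,2]>h-.012)]
    if len(t): print(n,"exp",h,"top",np.percentile(t[:,2],97).round(4),((t.min(0)+t.max(0))/2).round(4))
close_job()
```

```text
pot exp 0.047 top 0.0492 [ 0.6648 -0.1587  0.0426]
tea exp 0.053 top 0.0539 [ 0.5954 -0.1744  0.0482]
bottle exp 0.106 top 0.1047 [ 0.6023 -0.0898  0.1001]
stapler exp 0.051 top 0.0587 [0.6319 0.1325 0.0509]
stamp exp 0.076 top 0.0762 [0.6701 0.1695 0.0708]
the job is handed in; nothing more can be done
```

I placed all five items upright in their pockets, left the pen and coin roll untouched, and handed the job in at about 29 s of the 109 s allowed; I did not see the judged result.

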